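Turn a glaze test tile with the lifter and file it glaze up

ROBOT

A 6-joint arm with a two-finger parallel gripper is mounted at the origin on a cart in front of the work surface, level with it; the furniture and walls round the work are solid. World frame = base frame: x ahead of the robot, y to its left, z up, the work surface at z = 0. Lengths are in m, angles in rad, forces in N, time in s.
With the tool pointing down it reaches from about 0.275 to 0.975 m from the base axis. Payload 8.4 kg.
Tool frame: the origin (TCP) lies midway between the tips of the shut fingers; the grasp point (between the pads) lies manip.grasp_offset behind it (manip.grasp_offset is the distance from the TCP to the grasp point, in m); z points along the fingers, y is the direction in which the jaws open and shut (so a half turn about z gives the same grasp; the last joint's range is limited). The gripper opens to 92 mm and grips with 3 to 60 N. Pads are 20 mm wide; open, the fingers measure 128 mm over their backs; the gripper's body (75 mm by 189 mm) begins 69 mm behind the grasp point.
Start: joints at [1.149, 0.353, 1.633, -0, 1.155, -0.002], TCP at [0.255, 0.571, 0.215] pointing down, gripper open.
Joint ranges: [-2.63, 2.63], [-0.92, 2.1], [0.06, 2.66], [-1.3, 4.44], [0, 2.69], [-3.02, 3.02]. Speed limits (rad/s): [2.22, 2.22, 2.79, 3.14, 3.14, 3.14].

INTERFACE

Orientations are given as a unit quaternion [x, y, z, w].
In Python, from plant import manip, snapshot, job gives the robot as it stands.
- The arm moves only by the tool drive_tool, never from a script. Its argument "commands" is a list of rows, each an object of numbers: "dx", "dy", "dz": the shift along the tool's x, y, z in mm; "roll": the turn about the tool's z in rad; "jaw": the closure, from 0 (fully open) to 1 (shut). A call has 1 to 12 rows; each row is the pose to reach, as a shift and turn from the pose measured when the call began, along the tool's axes at that moment; what a row does not reach only later rows make up. A row lasts 1/8 s, in which the tool goes at most 62.5 mm and 10.7 degrees, less where a joint would pass 70% of its speed; a pose out of reach is approached as far as the arm can. A call with a gripper value outside its range is refused whole. The fingers move at their own pace and stop on an object; the grip force is fixed at half the most. Time passes only in rows, so rows that repeat a pose let the fingers close. It gives the time, the measured TCP pose, the force and the opening at its end, in the units of the state.
- manip.sense(): the state, without advancing time (a new reading comes with each control period).
- snapshot(name): name is "scene" or "top"; returns a dict with "frame" (400x640x3 uint8, red, green, blue), "fx", "fy", "cx", "cy" (pixels), "distortion" ([k1, k2, p1, p2, k3] as OpenCV has them; the pictures are not rectified), "view" (4x4, takes a point from world to camera coordinates). Camera axes: x right, y down, z forward; pixel columns grow to the right and rows downward; lengths in m; the calibration is good to about 2 mm. A picture is of the moment at which its call begins. There is no depth.
- job.hand_in(): hands the job in, once; it reports no verdict.
The state is a dict: "clock": time; "joint_pos": joint angles; "dq": joint speeds; "joint_efforts": joint torques, N m; "tcp_pos": TCP position; "eef_rot": TCP orientation; "ft_force": force on the tool from outside, world axes, zero at the start; "moment": the same for the moment, N m; "gripper_width": finger opening in m.
Only numpy, scipy, OpenCV 4.12 (cv2) and the standard library are available. Lean on these libraries where they do the work, as an engineer would, in place of code of your own. Each camera call takes 0.05 s, during which the arm holds its last target.

TASK

The blue glaze test tile is lying glaze-down on the two drying battens. With the steel lifter, go in under the tile's near long edge and turn it over onto the battens so that its glaze faces up (turn it with the lifter, not with the fingers, and do not let it fall off the battens), and lay the lifter flat on the table. Then pick the tile up and set it fully down in the empty holder of the sample tray, glaze up, leaving the other things on the table where they are.

Things in the scene. Friction and masses are not known exactly. Their poses are not given: they have to be found in the camera images.
- tile_center (a point): Centre of the loose ceramic test tile, 50 x 80 x 8 mm along own x, y, z, 70 g. Own z points out of the bare red-clay back; the other face is glazed blue with a pale band at one end. It starts glaze-down (own z up), underside 16 mm above the table, on both battens, own x along them to the cleat within 0.06 rad; beyond it is free batten to land on. Friction with felt and steel 0.5 to 0.7.
- batten_top (a point): Midway between the battens at the height of their felt tops (16 mm). Fixed wooden frame: two rails along own x, 12 mm wide, centre lines 29 mm either side, so a 46 mm gap lies between them, open to the table but for two ties 4 mm high. x points away from the robot to an end cleat, 26 mm high, at x +130 mm; the near ends (x -70 mm) are open. Tile starts at x -24 to -10 mm.
- lifter_grip (a point): Middle of the gripping place on the lifter's wooden handle, 8 mm above its flat underside. The handle is a bar 20 mm wide, 16 mm high, from 65 mm behind this point to 25 mm ahead of it. Own x points to the blade's tip; own z is up as it lies flat on the table. The lifter weighs 80 g.
- lifter_tip (a point): Middle of the front edge of the lifter's flat steel blade, on its upper face: 125 mm ahead of lifter_grip and 6 mm below it. The blade is 32 mm wide and 2 mm thick, its underside level with the handle's, and free for 74 mm back from the tip; behind that lie a neck 5 mm high and a ferrule 12 mm high. Same axes as lifter_grip.
- pocket (a point): Middle of the seat of the empty white holder, one of three on the fixed dark tray (the others hold a green and an amber tile). Pocket 54 mm along own x, 84 mm along own y; seat 16 mm above the table, corner walls 6 mm above the seat. In the middle of both long sides walls and seat are cut out over 44 mm, so fingers fit beside the tile down to 5 mm below the seat. Either end may face either way.
- yellow_box: yellow box, 46 x 76 x 32 mm, bystander; origin at its underside
- oval_tin: dark oval tin with a teal lid, 78 x 121 x 52 mm, bystander; origin at its underside
- underglaze_jar: small jar of blue underglaze, 52 mm across, 62 mm high, bystander; origin at its underside
- kidney_rib: wooden kidney rib lying flat, 49 x 82 x 8 mm, bystander; origin at its underside
- brush: red-handled round brush lying on the table, 188 mm long along own y, 11 mm thick, bystander; origin at its underside
- wood_knife: wooden knife tool lying flat, 154 mm long along own y, 25 mm wide, 7 mm high, bystander; origin at its underside

How it is judged:
By the outcome, as a careful person would: the job done as asked, in the order asked, and still so for the second after the job is handed in, with the robot touching nothing.
It also fails if it takes over 72 s, if anything falls off the work surface, if the arm or the gripper's body presses on something with over 40 N, if the wrist force passes 120 N, or if a joint passes its speed limit or range.

## Working session

There is one attempt and no reset: what is moved stays moved. The work goes in short steps, Python scripts to look and compute and a tool call to move; the robot and the scene stay as the last step left them, time stands still between calls to the robot, and variables do not carry over. Pictures are saved under pics/ and viewed, and the job is handed in when it is done.

Besides the shell and the picture viewer there is one more tool, called after "Emit:" as name(argument=value, ...) on one line, values as JSON. drive_tool: Moves the arm, as the interface text tells. Its arguments: {"type":"object","properties":{"commands":{"type":"array","items":{"type":"object","properties":{"dx":{"type":"number"},"dy":{"type":"number"},"dz":{"type":"number"},"roll":{"type":"number"},"jaw":{"type":"number"}}}}},"required":["commands"]}

```bash
ls; mkdir -p pics; python3 - <<'E'
from plant import manip, snapshot, job
import cv2,numpy as np
s=manip.sense(); print(s); print(manip.grasp_offset)
for n in("scene","top"):
    d=snapshot(n); cv2.imwrite(f"pics/{n}0.png",d["frame"][:,:,::-1]); print({k:v for k,v in d.items() if k!="frame"})
E
```

```text
pics
{'clock': 0.0, 'joint_pos': array([ 1.14857627e+00,  3.53667677e-01,  1.63410184e+00,  1.58331273e-05,
        1.15516532e+00, -2.37276416e-03]), 'dq': array([ 4.99018232e-04,  2.60087275e-04,  2.93442404e-04, -5.65003770e-05,
       -1.90889321e-04,  7.21997945e-04]), 'joint_efforts': array([ 1.28451367e-03, -5.93853521e+01, -3.34204173e+01,  6.97968691e-02,
        2.37493106e-02, -1.33978051e-04]), 'tcp_pos': array([0.25455077, 0.57030103, 0.2138653 ]), 'eef_rot': array([ 2.08388308e-01,  9.78045941e-01, -6.54501411e-04, -1.48480786e-04]), 'ft_force': array([-0.33772819, -0.79715858, -0.52478034]), 'moment': array([-0.02550153,  0.00093949, -0.02567042]), 'gripper_width': 0.09173312440422941}
0.0187
{'fx': 404.31340219644574, 'fy': 404.31340219644574, 'cx': 316.5854744003594, 'cy': 197.42545563903894, 'distortion': array([-0.03860545,  0.        ,  0.        ,  0.        ,  0.        ]), 'view': array([[-0.67801471, -0.73493267, -0.01303951,  0.33609166],
       [-0.29418903,  0.28757659, -0.91145626,  0.18360577],
       [ 0.67360884, -0.61414467, -0.41119029,  1.21910557],
       [ 0.        ,  0.        ,  0.        ,  1.        ]])}
{'fx': 383.8770888100846, 'fy': 383.8770888100846, 'cx': 316.2567250271523, 'cy': 200.74576216739223, 'distortion': array([-0.03898947,  0.        ,  0.        ,  0.        ,  0.        ]), 'view': array([[-0.02644024, -0.99961319,  0.0086247 ,  0.00298356],
       [-0.99105396,  0.02508285, -0.13108353,  0.50147174],
       [ 0.13081649, -0.01201342, -0.99133381,  1.09798713],
       [ 0.        ,  0.        ,  0.        ,  1.        ]])}
```

View pics/top0.png

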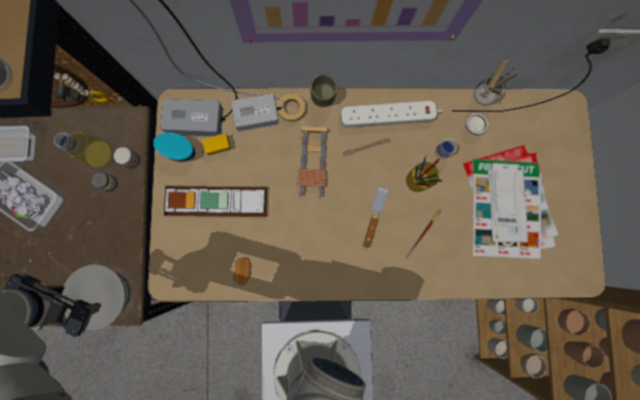

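View pics/scene0.png

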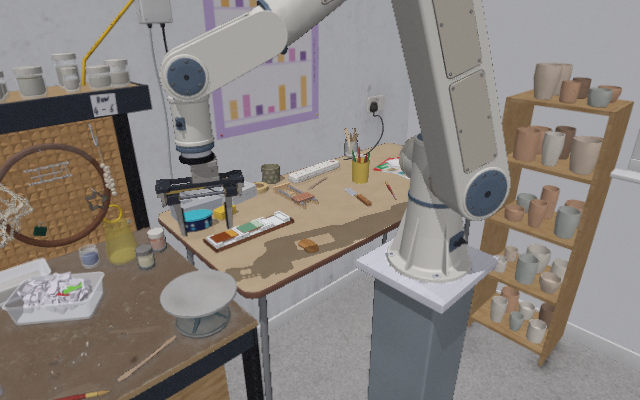

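The top view shows the tile at about (312,177) on the battens, which run up to the cleat at (314,130). The lifter has its handle at (371,232) and its blade end at (382,190). The tray is at (216,201), with its empty white holder at (252,201). I'll zoom in and write helpers.

```bash
cat > h.py <<'E'
from plant import manip, snapshot, job
import cv2,numpy as np
from scipy.spatial.transform import Rotation as R
def KD(d):
    return np.array([[d["fx"],0,d["cx"]],[0,d["fy"],d["cy"]],[0,0,1]]),np.array(d["distortion"],float)
def ray(d,uv):
    K,D=KD(d); p=cv2.undistortPoints(np.array(uv,float).reshape(-1,1,2),K,D)[:,0]
    V=d["view"]; Rm=V[:3,:3]; o=-Rm.T@V[:3,3]
    return o,np.c_[p,np.ones(len(p))]@Rm
def plane(d,uv,z):
    o,r=ray(d,uv); t=(z-o[2])/r[:,2]; return o+r*t[:,None]
def proj(d,P):
    K,D=KD(d); V=d["view"]; return cv2.projectPoints(np.array(P,float).reshape(-1,3),cv2.Rodrigues(V[:3,:3])[0],V[:3,3],K,D)[0][:,0]
def crop(d,name,x0,y0,x1,y1,s):
    f=d["frame"][y0:y1,x0:x1,::-1]; cv2.imwrite(f"pics/{name}.png",cv2.resize(f,None,fx=s,fy=s,interpolation=cv2.INTER_CUBIC))
def st():
    s=manip.sense(); print("t",round(s["clock"],2),"tcp",s["tcp_pos"].round(4),"R\n",R.from_quat(s["eef_rot"]).as_matrix().round(3),"F",s["ft_force"].round(1),"w",round(s["gripper_width"],4),"q",s["joint_pos"].round(2)); return s
E
python3 - <<'E'
from h import *
d=snapshot("top"); crop(d,"a1",290,120,340,205,7); crop(d,"a2",350,170,450,260,7);crop(d,"a3",155,175,275,225,6)
E
```

```text
(no output)
```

View pics/a1.png

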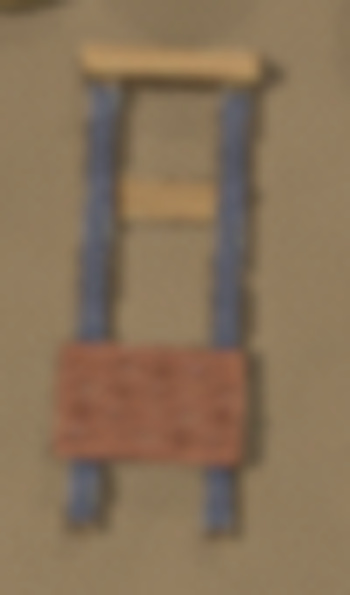

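View pics/a2.png

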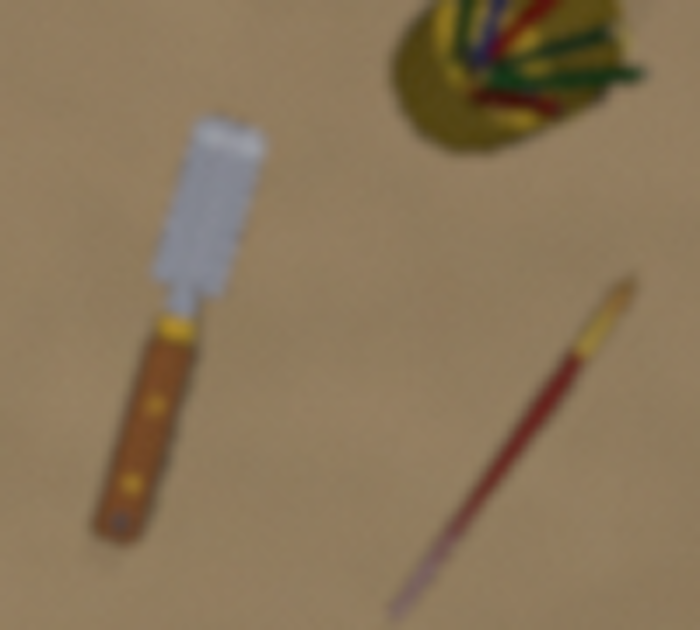

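View pics/a3.png

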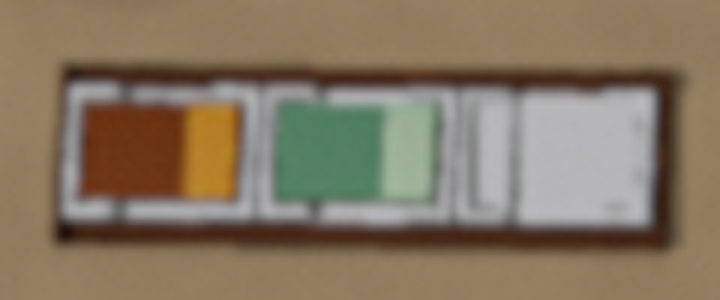

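```bash
cat > m.py <<'E'
from h import *
def big(m): 
    c,_=cv2.findContours(m.astype(np.uint8),cv2.RETR_EXTERNAL,cv2.CHAIN_APPROX_NONE); return max(c,key=cv2.contourArea)
def up(d,x0,y0,x1,y1,s=8):
    f=d["frame"][y0:y1,x0:x1]; return cv2.resize(f,None,fx=s,fy=s,interpolation=cv2.INTER_CUBIC)
def rect(d,m,x0,y0,s,z):
    "min area rect of a mask in world plane z: centre, sizes, angle of long side"
    c=big(m)[:,0].astype(float); uv=(c+0.5)/s-0.5+[x0,y0]
    P=plane(d,uv,z)[:,:2]
    r=cv2.minAreaRect((P*1e3).astype(np.float32)); b=cv2.boxPoints(r)
    e=[b[1]-b[0],b[2]-b[1]]; L=max(e,key=np.linalg.norm); 
    a=np.arctan2(L[1],L[0]); a=(a+np.pi/2)%np.pi-np.pi/2
    return np.array(r[0]),sorted([np.linalg.norm(v) for v in e]),a,uv
E
python3 - <<'E'
from m import *
d=snapshot("top")
# tile
x0,y0,x1,y1=290,160,340,200;f=up(d,x0,y0,x1,y1).astype(int)
hsv=cv2.cvtColor(f.astype(np.uint8),cv2.COLOR_RGB2HSV); 
r,g,b=f[...,0],f[...,1],f[...,2]
m=(r-g>32)&(r-b>40); print("tile",rect(d,m,x0,y0,8,.024)[:3])
# rails (bluish)
x0,y0,x1,y1=290,125,340,205;f=up(d,x0,y0,x1,y1).astype(int);r,g,b=f[...,0],f[...,1],f[...,2]
m=((b-r)>-3).astype(np.uint8)
n,l,s,c=cv2.connectedComponentsWithStats(m)
for i in range(1,n):
    if s[i,4]>400: print("rail",rect(d,l==i,x0,y0,8,.016)[:3])
# cleat/tie
h=cv2.cvtColor(f.astype(np.uint8),cv2.COLOR_RGB2HSV)
m=(r>150)&(r-b>50)
n,l,s,c=cv2.connectedComponentsWithStats(m.astype(np.uint8))
for i in range(1,n):
    if s[i,4]>400: print("cleat",s[i],rect(d,l==i,x0,y0,8,.026)[:3])
# lifter
x0,y0,x1,y1=355,180,400,255;f=up(d,x0,y0,x1,y1).astype(int);r,g,b=f[...,0],f[...,1],f[...,2]
m=(b-r>-12); bl=rect(d,m,x0,y0,8,.002); print("blade",bl[:3])
m=(r-b>55)&(g<105); ha=rect(d,m,x0,y0,8,.016); print("handle",ha[:3])
print(f[8*30,8*25],f[8*52,8*16], f[20,20])
# tray/holder
x0,y0,x1,y1=155,175,275,225;f=up(d,x0,y0,x1,y1,6).astype(int);r,g,b=f[...,0],f[...,1],f[...,2]
m=(r<110)&(r-g<60)&(g<60); print("tray",rect(d,(r<95),x0,y0,6,.016)[:3])
m=(b>160)
n,l,s,c=cv2.connectedComponentsWithStats(m.astype(np.uint8))
for i in range(1,n):
    if s[i,4]>400: print("white",s[i],rect(d,l==i,x0,y0,6,.022)[:3])
m=(g-r>30)|((g-r>15)&(g-b>10)); print("green",rect(d,m,x0,y0,6,.024)[:3])
E
```

```text
tile (array([574.16412354,   4.15462112]), [np.float32(51.353172), np.float32(81.32603)], np.float32(1.4862343))
rail (array([660.3694458 ,  24.38069534]), [np.float32(9.542859), np.float32(110.14086)], np.float32(-0.06882107))
rail (array([655.90423584, -33.31317902]), [np.float32(9.351593), np.float32(110.20485)], np.float32(-0.07394576))
rail (array([538.28814697,  33.37090302]), [np.float32(9.506312), np.float32(22.781555)], np.float32(-0.14358473))
rail (array([533.74523926, -24.30314445]), [np.float32(9.00042), np.float32(22.796612)], np.float32(-0.028501868))
cleat [  90    4  204   46 6249] (array([726.2520752 ,  -7.52694321]), [np.float32(14.714246), np.float32(77.567055)], np.float32(1.498016))
cleat [ 145  161   98   48 3814] (array([664.37713623,  -6.78809357]), [np.float32(18.26905), np.float32(36.645634)], np.float32(1.546527))
blade (array([ 501.32263184, -200.81013489]), [np.float32(31.540867), np.float32(86.42434)], np.float32(-0.33754003))
handle (array([ 407.37667847, -168.06512451]), [np.float32(19.34537), np.float32(91.69502)], np.float32(-0.32810092))
[130 133 1
[... 402 characters left out ...]
, np.float32(1.5456146))
white [ 479   97   33  121 3239] (array([508.93258667, 225.34487915]), [np.float32(15.92572), np.float32(60.060852)], np.float32(-3.0517578e-05))
white [260 172  42  42 491] (array([489.34954834, 335.48513794]), [np.float32(14.182579), np.float32(27.302938)], np.float32(0.75156415))
white [132 195 119  21 982] (array([486.01306152, 376.10119629]), [np.float32(9.288795), np.float32(58.718597)], np.float32(-1.4885318))
white [ 327  194  121   27 1292] (array([483.28417969, 278.72039795]), [np.float32(10.189799), np.float32(59.666573)], np.float32(-1.4825476))
green (array([512.46734619, 294.23397827]), [np.float32(50.29185), np.float32(80.5639)], np.float32(1.5221273))
```

Sizes match the given ones (tile 51x81, handle 92x19, rails' spacing about 58). The tile is at (574,4) with yaw −0.08. The rail axis yaw is −0.073. The lifter grip is at about (425.5,−174.5) with yaw −0.333. Now the first move.

```bash
cat >> h.py <<'E'
def to(P,yaw=None):
    "P mm world TCP target, yaw of tool y in world -> dx,dy,dz,roll"
    s=manip.sense(); M=R.from_quat(s["eef_rot"]).as_matrix()
    v=M.T@(np.array(P,float)-s["tcp_pos"]*1e3)
    r=0
    if yaw is not None:
        c=np.arctan2(M[1,1],M[0,1]); r=-((yaw-c+np.pi/2)%np.pi-np.pi/2)
    print("to",P,"->",v.round(1),"roll",round(r,3))
E
python3 - <<'E'
from h import *
st(); to([425.5,-174.5,120],-.333+np.pi/2)
E
```

```text
t 0.2 tcp [0.2546 0.5705 0.2142] R
 [[-0.913  0.408 -0.   ]
 [ 0.408  0.913 -0.001]
 [-0.    -0.001 -1.   ]] F [ 0.4 -0.1  0.7] w 0.0917 q [ 1.15  0.35  1.63 -0.    1.16 -0.  ]
to [425.5, -174.5, 120] -> [-459.7 -610.5   94.7] roll -0.087
```

Emit:
drive_tool(commands=[{"dx": -460,"dy": -610,"dz": 0,"roll": -0.087},{"dx": -460,"dy": -610,"dz": 0,"roll": -0.087},{"dx": -460,"dy": -610,"dz": 0,"roll": -0.087},{"dx": -460,"dy": -610,"dz": 0,"roll": -0.087},{"dx": -460,"dy": -610,"dz": 0,"roll": -0.087},{"dx": -460,"dy": -610,"dz": 0,"roll": -0.087},{"dx": -460,"dy": -610,"dz": 0,"roll": -0.087},{"dx": -460,"dy": -610,"dz": 0,"roll": -0.087},{"dx": -460,"dy": -610,"dz": 0,"roll": -0.087},{"dx": -460,"dy": -610,"dz": 0,"roll": -0.087},{"dx": -460,"dy": -610,"dz": 0,"roll": -0.087},{"dx": -460,"dy": -610,"dz": 30,"roll": -0.087}])

```text
invalid input
```

```bash
python3 - <<'E'
from h import *
st(); to([425.5,-174.5,60],-.333+np.pi/2); to([425.5,-174.5,3],-.333+np.pi/2)
d=snapshot("top"); crop(d,"b1",330,160,450,260,6)
E
```

```text
t 0.2 tcp [0.2546 0.5705 0.2142] R
 [[-0.913  0.408 -0.   ]
 [ 0.408  0.913 -0.001]
 [-0.    -0.001 -1.   ]] F [ 0.4 -0.1  0.7] w 0.0917 q [ 1.15  0.35  1.63 -0.    1.16 -0.  ]
to [425.5, -174.5, 60] -> [-459.7 -610.5  154.7] roll -0.087
to [425.5, -174.5, 3] -> [-459.7 -610.4  211.7] roll -0.087
```

Emit:
drive_tool(commands=[{"dx": -40,"dy": -50,"dz": 0,"roll": 0,"jaw": 0},{"dx": -80,"dy": -100,"dz": 0,"roll": 0,"jaw": 0},{"dx": -120,"dy": -150,"dz": 0,"roll": 0,"jaw": 0},{"dx": -155,"dy": -200,"dz": 0,"roll": 0,"jaw": 0},{"dx": -190,"dy": -250,"dz": 0,"roll": 0,"jaw": 0},{"dx": -230,"dy": -300,"dz": 0,"roll": 0,"jaw": 0},{"dx": -265,"dy": -350,"dz": 0,"roll": 0,"jaw": 0},{"dx": -300,"dy": -400,"dz": 0,"roll": 0,"jaw": 0},{"dx": -340,"dy": -450,"dz": 0,"roll": 0,"jaw": 0},{"dx": -380,"dy": -500,"dz": 0,"roll": 0,"jaw": 0},{"dx": -415,"dy": -550,"dz": 0,"roll": 0,"jaw": 0},{"dx": -450,"dy": -600,"dz": 0,"roll": -0.087,"jaw": 0}])

```text
clock: 1.75
tcp_pos: [0.4211, -0.1625, 0.2149]
eef_rot: [0.165, 0.986, -0.0, 0.0]
ft_force: [0.8, -0.3, -0.5]
gripper_width: 0.0918
```

```bash
python3 - <<'E'
from h import *
st(); to([425.5,-174.5,60],-.333+np.pi/2); to([425.5,-174.5,3],-.333+np.pi/2)
d=snapshot("top"); crop(d,"b1",330,160,450,260,6)
E
```

```text
t 1.75 tcp [ 0.4211 -0.1625  0.2149] R
 [[-0.946  0.326  0.001]
 [ 0.326  0.946 -0.001]
 [-0.001 -0.    -1.   ]] F [ 0.8 -0.3 -0.5] w 0.0918 q [-0.37  0.08  1.99 -0.    1.08 -1.61]
to [425.5, -174.5, 60] -> [ -8.   -9.8 154.9] roll 0.001
to [425.5, -174.5, 3] -> [ -7.9  -9.8 211.9] roll 0.001
```

Emit:
drive_tool(commands=[{"dx": -8,"dy": -10,"dz": 50,"roll": 0,"jaw": 0},{"dx": -8,"dy": -10,"dz": 100,"roll": 0,"jaw": 0},{"dx": -8,"dy": -10,"dz": 150,"roll": 0,"jaw": 0},{"dx": -8,"dy": -10,"dz": 180,"roll": 0,"jaw": 0},{"dx": -8,"dy": -10,"dz": 200,"roll": 0,"jaw": 0},{"dx": -8,"dy": -10,"dz": 209,"roll": 0,"jaw": 0},{"dx": -8,"dy": -10,"dz": 211,"roll": 0,"jaw": 0},{"dx": -8,"dy": -10,"dz": 211,"roll": 0,"jaw": 0.3},{"dx": -8,"dy": -10,"dz": 211,"roll": 0,"jaw": 0.6}])

```text
clock: 2.92
tcp_pos: [0.4281, -0.1822, 0.005]
eef_rot: [0.162, 0.987, -0.002, 0.002]
ft_force: [0.3, 0.8, -0.4]
gripper_width: 0.0738
```

```bash
python3 - <<'E'
from h import *
st()
d=snapshot("top"); crop(d,"b1",330,160,450,260,6)
E
```

```text
t 2.92 tcp [ 0.4281 -0.1822  0.005 ] R
 [[-0.947  0.32   0.004]
 [ 0.32   0.947 -0.006]
 [-0.005 -0.004 -1.   ]] F [ 0.3  0.8 -0.4] w 0.0738 q [-0.4   0.44  2.12 -0.01  0.58 -1.64]
```

View pics/b1.png

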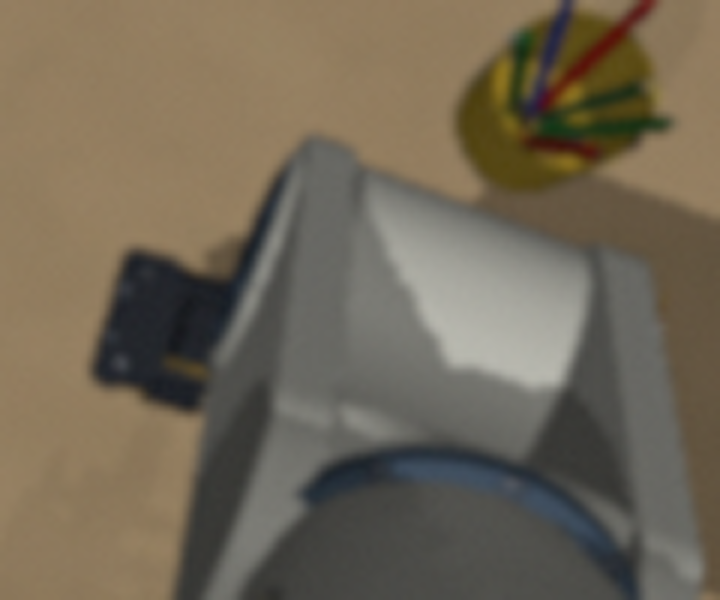

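The top view shows only the arm, which hides the lifter. TCP is 8 mm off in y, so I'll check whether it settles and correct it.

```bash
python3 - <<'E'
from h import *
st();to([425.5,-174.5,3],-.333+np.pi/2)
E
```

```text
t 2.98 tcp [ 0.4281 -0.1822  0.005 ] R
 [[-0.947  0.32   0.004]
 [ 0.32   0.947 -0.005]
 [-0.005 -0.004 -1.   ]] F [-0.4  0.2  0.1] w 0.0701 q [-0.4   0.44  2.12 -0.01  0.58 -1.64]
to [425.5, -174.5, 3] -> [4.9 6.4 1.9] roll 0.007
```

Emit:
drive_tool(commands=[{"dx": 5,"dy": 6,"dz": 2,"roll": 0.007,"jaw": 0.4},{"dx": 5,"dy": 6,"dz": 2,"roll": 0.007,"jaw": 0.4},{"dx": 5,"dy": 6,"dz": 2,"roll": 0.007,"jaw": 0.4}])

```text
clock: 3.35
tcp_pos: [0.4253, -0.1748, 0.003]
eef_rot: [0.165, 0.986, -0.002, 0.002]
ft_force: [1.3, 0.8, 0.1]
gripper_width: 0.0549
```

```bash
python3 - <<'E'
from h import *
st();to([425.5,-174.5,3],-.333+np.pi/2)
E
```

```text
t 3.35 tcp [ 0.4253 -0.1748  0.003 ] R
 [[-0.945  0.326  0.004]
 [ 0.326  0.945 -0.006]
 [-0.005 -0.004 -1.   ]] F [1.3 0.8 0.1] w 0.0549 q [-0.39  0.43  2.13 -0.01  0.57 -1.62]
to [425.5, -174.5, 3] -> [-0.1  0.3  0. ] roll 0.001
```

Emit:
drive_tool(commands=[{"dx": 0,"dy": 0,"dz": 0,"roll": 0,"jaw": 0.7},{"dx": 0,"dy": 0,"dz": 0,"roll": 0,"jaw": 0.85},{"dx": 0,"dy": 0,"dz": 0,"roll": 0,"jaw": 1},{"dx": 0,"dy": 0,"dz": 0,"roll": 0,"jaw": 1},{"dx": 0,"dy": 0,"dz": 0,"roll": 0,"jaw": 1},{"dx": 0,"dy": 0,"dz": 0,"roll": 0,"jaw": 1}])

```text
clock: 4.1
tcp_pos: [0.4253, -0.1748, 0.003]
eef_rot: [0.165, 0.986, -0.002, 0.002]
ft_force: [0.3, 0.4, 0.4]
gripper_width: 0.0197
```

```bash
python3 - <<'E'
from h import *
st()
E
```

```text
t 4.1 tcp [ 0.4253 -0.1748  0.003 ] R
 [[-0.945  0.326  0.004]
 [ 0.326  0.945 -0.006]
 [-0.005 -0.004 -1.   ]] F [0.3 0.4 0.4] w 0.0197 q [-0.39  0.43  2.13 -0.01  0.57 -1.62]
```

```bash
python3 - <<'E'
from h import *
to([400.4,15.1,63],-.077+np.pi/2)
E
```

```text
to [400.4, 15.1, 63] -> [ 85.2 171.1 -61.1] roll -0.255
```

Emit:
drive_tool(commands=[{"dx": 0,"dy": 0,"dz": -20,"roll": 0,"jaw": 1},{"dx": 0,"dy": 0,"dz": -50,"roll": 0,"jaw": 1},{"dx": 15,"dy": 30,"dz": -61,"roll": -0.05,"jaw": 1},{"dx": 35,"dy": 70,"dz": -61,"roll": -0.11,"jaw": 1},{"dx": 55,"dy": 110,"dz": -61,"roll": -0.17,"jaw": 1},{"dx": 70,"dy": 140,"dz": -61,"roll": -0.21,"jaw": 1},{"dx": 80,"dy": 160,"dz": -61,"roll": -0.24,"jaw": 1},{"dx": 85,"dy": 171,"dz": -61,"roll": -0.255,"jaw": 1},{"dx": 85,"dy": 171,"dz": -61,"roll": -0.255,"jaw": 1},{"dx": 85,"dy": 171,"dz": -61,"roll": -0.255,"jaw": 1}])

```text
clock: 5.35
tcp_pos: [0.4007, 0.0144, 0.0628]
eef_rot: [0.039, 0.999, -0.003, 0.002]
ft_force: [-0.1, -0.5, -1.7]
gripper_width: 0.0196
```

```bash
python3 - <<'E'
from h import *
st();to([400.4,15.1,63],-.077+np.pi/2)
d=snapshot("top"); crop(d,"c1",280,120,360,220,6)
d=snapshot("scene"); crop(d,"c2",220,150,420,250,4)
E
```

```text
t 5.35 tcp [0.4007 0.0144 0.0628] R
 [[-0.997  0.078  0.004]
 [ 0.078  0.997 -0.006]
 [-0.004 -0.005 -1.   ]] F [-0.1 -0.5 -1.7] w 0.0196 q [ 0.04  0.24  2.22 -0.01  0.67 -1.45]
to [400.4, 15.1, 63] -> [ 0.4  0.7 -0.2] roll -0.001
```

View pics/c1.png

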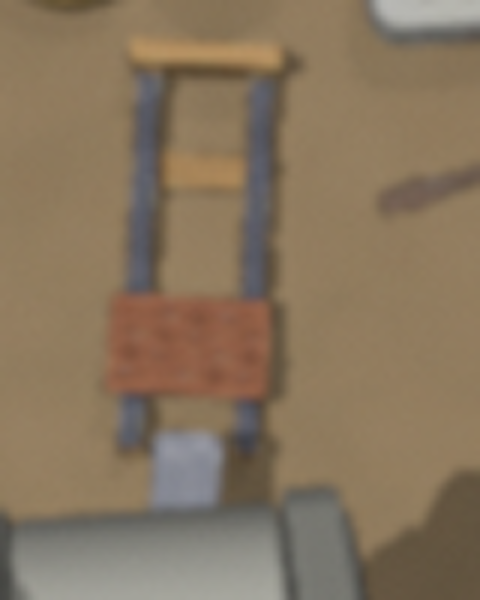

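View pics/c2.png

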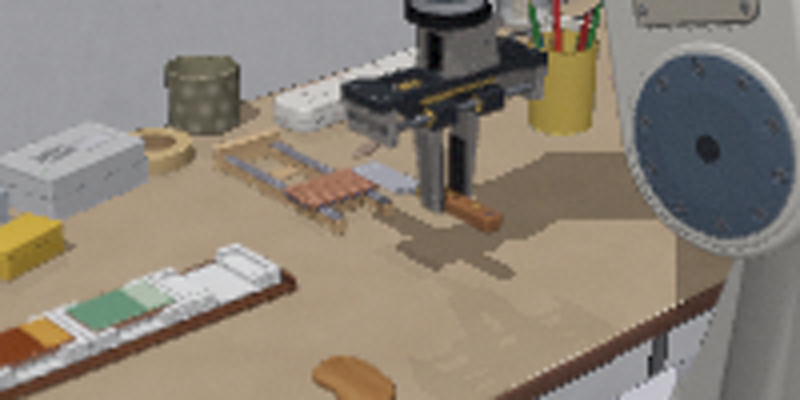

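The lifter is held level in the scene view. In the top view the blade's front edge is at about px (311,192), between the rail ends. Next I'll measure the blade's tip and tilt.

```bash
python3 - <<'E'
from m import *
d=snapshot("scene"); crop(d,"c3",285,180,355,215,11)
t=snapshot("top"); 
x0,y0,x1,y1=295,186,330,204;f=up(t,x0,y0,x1,y1).astype(int);r,g,b=f[...,0],f[...,1],f[...,2]
m=(b-r>5)&(r>120)
n,l,s,c=cv2.connectedComponentsWithStats(m.astype(np.uint8)); i=1+np.argmax(s[1:,4])
print(s[i]); q=rect(t,l==i,x0,y0,8,.062); print(q[:3]); 
P=plane(t,q[3],.062); print(P.max(0),P.min(0), P[P[:,0]>P[:,0].max()-6e-3][:,1].min(),P[P[:,0]>P[:,0].max()-6e-3][:,1].max())
for z in(.055,.062,.07):
  print(proj(d,[[.5253,.02,z],[.5253,-.01,z]]))
E
```

```text
[  89   54   82   90 6696]
(array([506.30007935,   5.9568758 ]), [np.float32(29.115328), np.float32(32.266476)], np.float32(-0.025356889))
[0.52260554 0.02043963 0.062     ] [ 0.48986719 -0.00887613  0.062     ] -0.008876134113262501 0.019901103830760263
[[307.25756393 193.40088773]
 [313.09501768 191.20746373]]
[[307.21607434 191.7130786 ]
 [313.06481694 189.53560769]]
[[307.16848279 189.77641702]
 [313.0301707  187.61735256]]
```

View pics/c3.png

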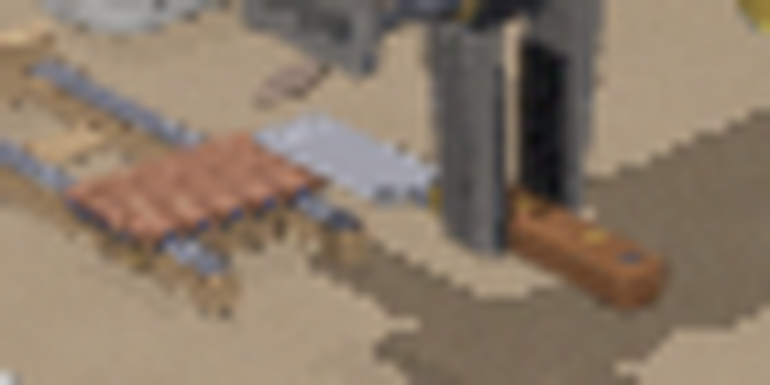

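Top view puts the tip at (522.6,5.5), against (525,4.7) by kinematics. The scene view puts its height at about 60 mm, so the blade is nearly level. I'll lower it into the gap with the blade top at about 12–13 mm.

Emit:
drive_tool(commands=[{"dx": 0,"dy": 0,"dz": 20,"roll": 0,"jaw": 1},{"dx": 0,"dy": 0,"dz": 38,"roll": 0,"jaw": 1},{"dx": 0,"dy": 0,"dz": 47,"roll": 0,"jaw": 1},{"dx": 0,"dy": 0,"dz": 49,"roll": 0,"jaw": 1},{"dx": 0,"dy": 0,"dz": 49,"roll": 0,"jaw": 1}])

```text
clock: 6.18
tcp_pos: [0.401, 0.0141, 0.0141]
eef_rot: [0.039, 0.999, -0.003, 0.002]
ft_force: [-0.5, 0.1, -1.4]
gripper_width: 0.0194
```

```bash
python3 - <<'E'
from m import *
st()
d=snapshot("scene"); crop(d,"d3",285,180,355,215,11)
t=snapshot("top"); crop(t,"d4",290,150,340,210,9)
x0,y0,x1,y1=295,184,330,208;f=up(t,x0,y0,x1,y1).astype(int);r,g,b=f[...,0],f[...,1],f[...,2]
m=(b-r>5)&(r>110)
n,l,s,c=cv2.connectedComponentsWithStats(m.astype(np.uint8))
for i in range(1,n):
  if s[i,4]>1500:
    print(s[i]); q=rect(t,l==i,x0,y0,8,.013); print(q[:3]); P=plane(t,q[3],.013); print(P.max(0),P.min(0))
E
```

```text
t 6.17 tcp [0.401  0.0141 0.0141] R
 [[-0.997  0.078  0.004]
 [ 0.078  0.997 -0.006]
 [-0.004 -0.005 -1.   ]] F [-0.5  0.1 -1.4] w 0.0194 q [ 0.04  0.35  2.25 -0.01  0.54 -1.45]
[  91   91   80  101 6968]
(array([502.80285645,   5.9993763 ]), [np.float32(28.718487), np.float32(38.466564)], np.float32(-0.07800031))
[0.52213423 0.02104593 0.013     ] [ 0.48438872 -0.00921615  0.013     ]
```

View pics/d3.png

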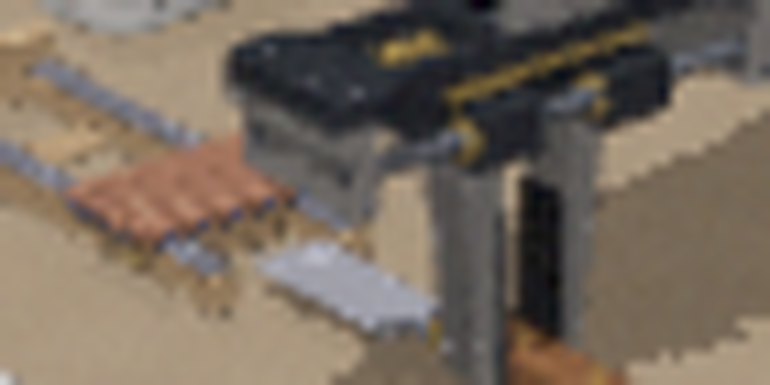

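View pics/d4.png

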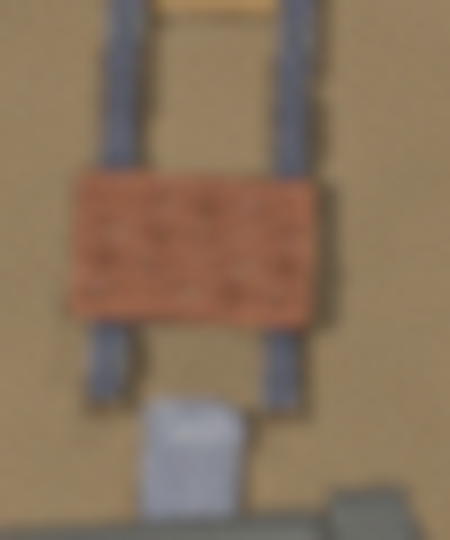

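```bash
python3 - <<'E'
from m import *
d=snapshot("scene")
for z in(.006,.010,.014):
  print(z,proj(d,[[.523,.021,z],[.523,-.01,z]]).round(1))
E
```

```text
0.006 [[307.7 205.3]
 [313.7 202.9]]
0.01 [[307.7 204.4]
 [313.7 202. ]]
0.014 [[307.7 203.4]
 [313.7 201.1]]
```

The blade is centred between the rails at (194,400)/9 in the crop, with tip height about 11 mm. That clears the ties (4 mm) and the tile underside (16 mm). Going in 35 mm.

Emit:
drive_tool(commands=[{"dx": -6,"dy": 0,"dz": 0,"roll": 0,"jaw": 1},{"dx": -14,"dy": 0,"dz": 0,"roll": 0,"jaw": 1},{"dx": -22,"dy": 0,"dz": 0,"roll": 0,"jaw": 1},{"dx": -30,"dy": 0,"dz": 0,"roll": 0,"jaw": 1},{"dx": -35,"dy": 0,"dz": 0,"roll": 0,"jaw": 1},{"dx": -35,"dy": 0,"dz": 0,"roll": 0,"jaw": 1}])

```text
clock: 7.08
tcp_pos: [0.4364, 0.0113, 0.0144]
eef_rot: [0.039, 0.999, -0.003, 0.002]
ft_force: [0.3, 0.2, -1.3]
gripper_width: 0.0199
```

```bash
python3 - <<'E'
from m import *
st()
t=snapshot("top"); crop(t,"e4",290,150,340,210,9)
x0,y0,x1,y1=290,160,340,200;f=up(t,x0,y0,x1,y1).astype(int);r,g,b=f[...,0],f[...,1],f[...,2]
print("tile",rect(t,(r-g>32)&(r-b>40),x0,y0,8,.024)[:3])
E
```

```text
t 7.08 tcp [0.4364 0.0113 0.0144] R
 [[-0.997  0.078  0.005]
 [ 0.078  0.997 -0.006]
 [-0.005 -0.005 -1.   ]] F [ 0.3  0.2 -1.3] w 0.0199 q [ 0.03  0.39  2.18 -0.01  0.57 -1.46]
tile (array([574.35223389,   4.23953247]), [np.float32(51.433704), np.float32(81.57111)], np.float32(1.4931372))
```

View pics/e4.png

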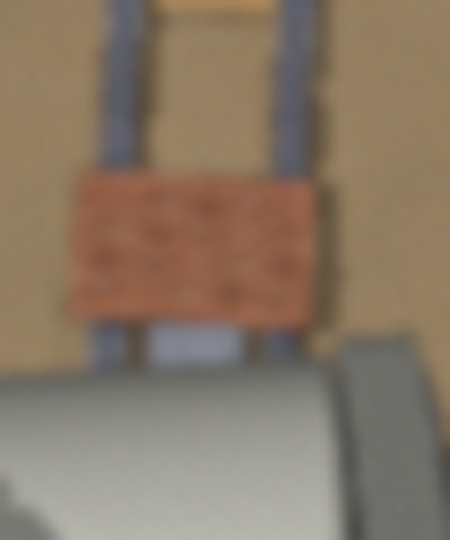

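Tile unmoved and blade under its near edge. I'll lift along an arc about the tile's far edge, first to about 30°.

Emit:
drive_tool(commands=[{"dx": 1.5,"dy": 0,"dz": 0,"roll": 0,"jaw": 1},{"dx": 1.5,"dy": 0,"dz": -3,"roll": 0,"jaw": 1},{"dx": 1.4,"dy": 0,"dz": -6,"roll": 0,"jaw": 1},{"dx": 0.8,"dy": 0,"dz": -10.5,"roll": 0,"jaw": 1},{"dx": 0,"dy": 0,"dz": -14,"roll": 0,"jaw": 1},{"dx": -1,"dy": 0,"dz": -18,"roll": 0,"jaw": 1},{"dx": -2.5,"dy": 0,"dz": -21.5,"roll": 0,"jaw": 1},{"dx": -4.3,"dy": 0,"dz": -25,"roll": 0,"jaw": 1},{"dx": -4.3,"dy": 0,"dz": -25,"roll": 0,"jaw": 1}])

```text
clock: 8.25
tcp_pos: [0.4405, 0.0112, 0.0396]
eef_rot: [0.039, 0.999, -0.003, 0.002]
ft_force: [0.2, -0.3, -0.6]
gripper_width: 0.0198
```

```bash
python3 - <<'E'
from m import *
st()
t=snapshot("top"); crop(t,"f4",290,150,340,210,9)
d=snapshot("scene"); crop(d,"f3",285,180,355,215,11)
E
```

```text
t 8.25 tcp [0.4405 0.0112 0.0396] R
 [[-0.997  0.078  0.005]
 [ 0.078  0.997 -0.006]
 [-0.005 -0.005 -1.   ]] F [ 0.2 -0.3 -0.6] w 0.0198 q [ 0.03  0.34  2.16 -0.01  0.64 -1.46]
```

View pics/f4.png

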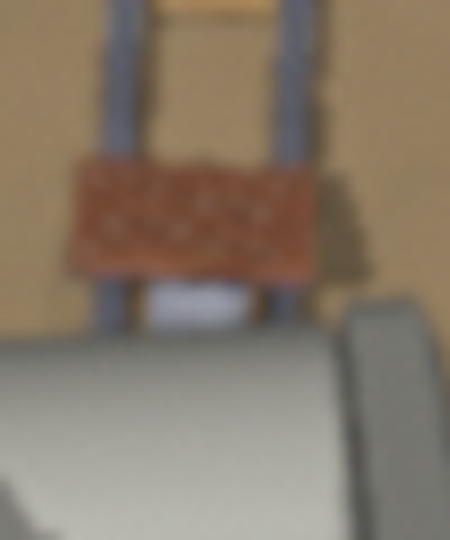

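View pics/f3.png

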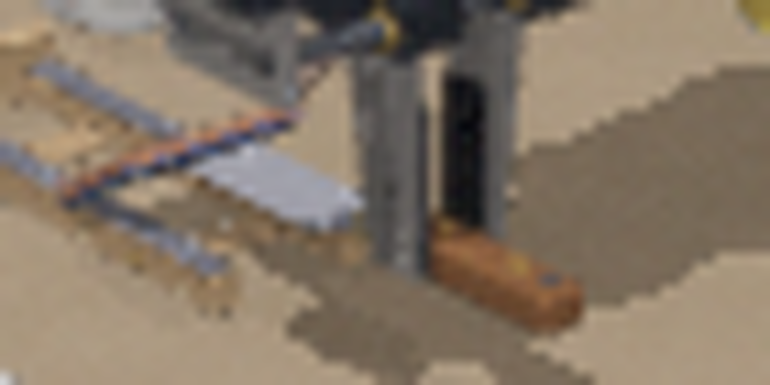

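The tile is tilted about 30° with its far edge still in place. Continuing to about 70°.

Emit:
drive_tool(commands=[{"dx": -2,"dy": 0,"dz": -3.2,"roll": 0,"jaw": 1},{"dx": -4.3,"dy": 0,"dz": -6.2,"roll": 0,"jaw": 1},{"dx": -6.9,"dy": 0,"dz": -9,"roll": 0,"jaw": 1},{"dx": -9.7,"dy": 0,"dz": -11.5,"roll": 0,"jaw": 1},{"dx": -12.7,"dy": 0,"dz": -13.9,"roll": 0,"jaw": 1},{"dx": -16,"dy": 0,"dz": -16,"roll": 0,"jaw": 1},{"dx": -19.3,"dy": 0,"dz": -17.7,"roll": 0,"jaw": 1},{"dx": -21.5,"dy": 0,"dz": -18.6,"roll": 0,"jaw": 1},{"dx": -21.5,"dy": 0,"dz": -18.6,"roll": 0,"jaw": 1}])

```text
clock: 9.48
tcp_pos: [0.4616, 0.0096, 0.0581]
eef_rot: [0.039, 0.999, -0.003, 0.002]
ft_force: [-0.4, -0.2, -0.7]
gripper_width: 0.0198
```

```bash
python3 - <<'E'
from m import *
st()
t=snapshot("top"); crop(t,"g4",290,150,340,210,9)
d=snapshot("scene"); crop(d,"g3",285,175,355,215,11)
E
```

```text
t 9.47 tcp [0.4616 0.0096 0.0581] R
 [[-0.997  0.078  0.004]
 [ 0.078  0.997 -0.006]
 [-0.005 -0.005 -1.   ]] F [-0.4 -0.2 -0.7] w 0.0198 q [ 0.02  0.33  2.11 -0.01  0.7  -1.46]
```

View pics/g4.png

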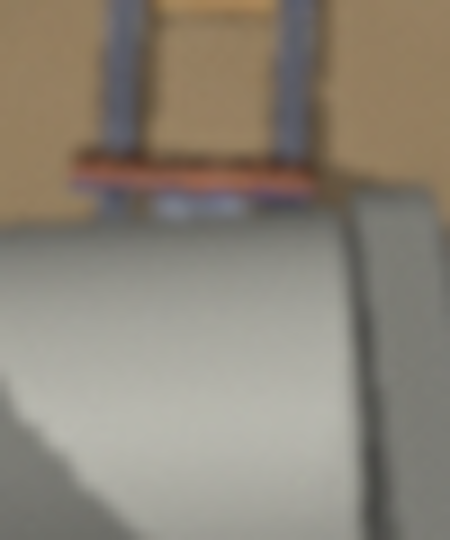

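View pics/g3.png

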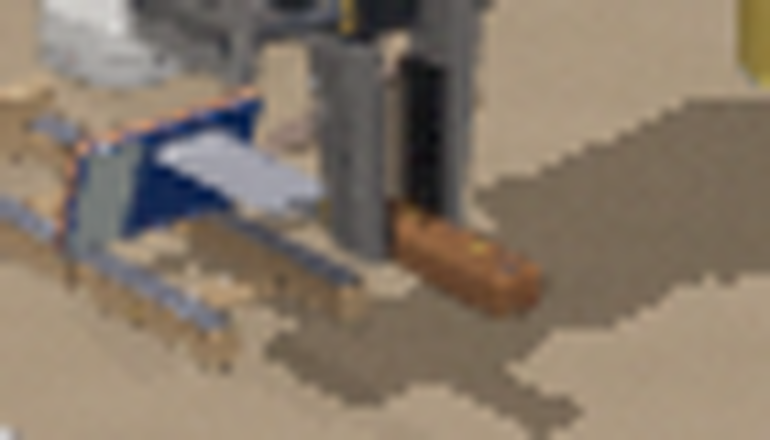

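The scene view shows the tile near-vertical, with its blue face and pale band toward the robot. The foot is still on the rails. Push it gently past balance.

Emit:
drive_tool(commands=[{"dx": -3,"dy": 0,"dz": -1,"roll": 0,"jaw": 1},{"dx": -6,"dy": 0,"dz": -2,"roll": 0,"jaw": 1},{"dx": -8,"dy": 0,"dz": -2.5,"roll": 0,"jaw": 1},{"dx": -10,"dy": 0,"dz": -3,"roll": 0,"jaw": 1},{"dx": -12,"dy": 0,"dz": -3,"roll": 0,"jaw": 1},{"dx": -14,"dy": 0,"dz": -3,"roll": 0,"jaw": 1},{"dx": -14,"dy": 0,"dz": -3,"roll": 0,"jaw": 1},{"dx": -14,"dy": 0,"dz": -3,"roll": 0,"jaw": 1}])

```text
clock: 10.58
tcp_pos: [0.4752, 0.0085, 0.061]
eef_rot: [0.039, 0.999, -0.003, 0.002]
ft_force: [0.0, -0.1, -0.7]
gripper_width: 0.0197
```

```bash
python3 - <<'E'
from m import *
st()
t=snapshot("top"); crop(t,"i4",290,120,340,200,7)
d=snapshot("scene"); crop(d,"i3",265,175,355,215,8)
E
```

```text
t 10.57 tcp [0.4752 0.0085 0.061 ] R
 [[-0.997  0.078  0.004]
 [ 0.078  0.997 -0.006]
 [-0.004 -0.005 -1.   ]] F [ 0.  -0.1 -0.7] w 0.0197 q [ 0.02  0.34  2.08 -0.01  0.72 -1.47]
```

View pics/i4.png

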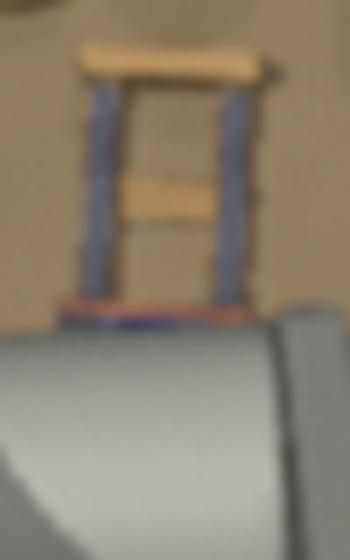

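View pics/i3.png

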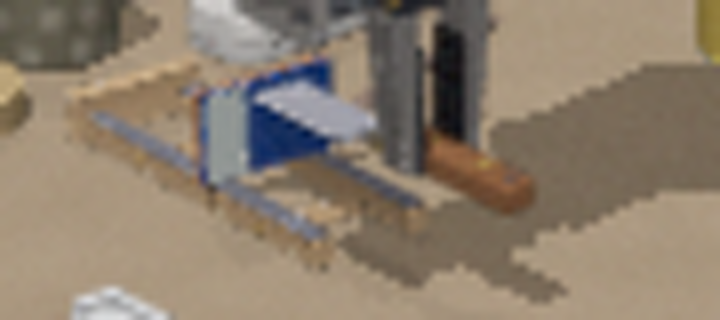

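It's standing on its 8 mm edge and needs to go past about 99°. I'll push on slowly.

Emit:
drive_tool(commands=[{"dx": -2,"dy": 0,"dz": 0,"roll": 0,"jaw": 1},{"dx": -4,"dy": 0,"dz": 0,"roll": 0,"jaw": 1},{"dx": -6,"dy": 0,"dz": 0,"roll": 0,"jaw": 1},{"dx": -8,"dy": 0,"dz": 0,"roll": 0,"jaw": 1},{"dx": -10,"dy": 0,"dz": 0,"roll": 0,"jaw": 1},{"dx": -12,"dy": 0,"dz": 0,"roll": 0,"jaw": 1},{"dx": -14,"dy": 0,"dz": 0,"roll": 0,"jaw": 1},{"dx": -14,"dy": 0,"dz": 0,"roll": 0,"jaw": 1},{"dx": -14,"dy": 0,"dz": 0,"roll": 0,"jaw": 1}])

```text
clock: 11.8
tcp_pos: [0.489, 0.0074, 0.061]
eef_rot: [0.039, 0.999, -0.003, 0.002]
ft_force: [-0.6, 0.7, -1.1]
gripper_width: 0.0196
```

```bash
python3 - <<'E'
from m import *
st()
t=snapshot("top"); crop(t,"j4",290,120,340,200,7)
d=snapshot("scene"); crop(d,"j3",265,175,355,215,8)
E
```

```text
t 11.8 tcp [0.489  0.0074 0.061 ] R
 [[-0.997  0.078  0.004]
 [ 0.078  0.997 -0.006]
 [-0.004 -0.005 -1.   ]] F [-0.6  0.7 -1.1] w 0.0196 q [ 0.02  0.36  2.05 -0.01  0.73 -1.47]
```

View pics/j4.png

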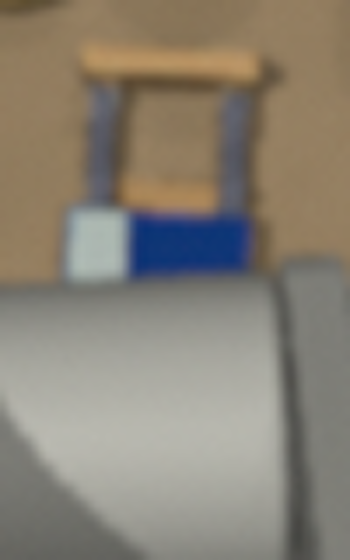

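View pics/j3.png

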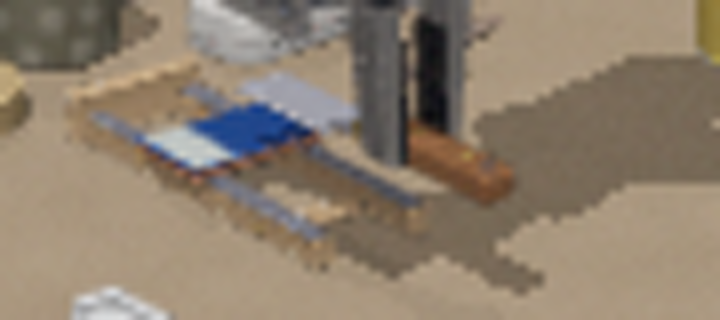

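The tile is flipped. Both views show it flat across both rails with blue glaze up and the pale band at left. Now I'll take the lifter back to its place on the table.

```bash
python3 - <<'E'
from h import *
to([425.3,-174.8,60],-.333+np.pi/2)
E
```

```text
to [425.3, -174.8, 60] -> [  49.2 -186.6    1.8] roll 0.255
```

Emit:
drive_tool(commands=[{"dx": 15,"dy": 0,"dz": -10,"roll": 0,"jaw": 1},{"dx": 40,"dy": 0,"dz": -20,"roll": 0,"jaw": 1},{"dx": 60,"dy": -15,"dz": -20,"roll": 0.03,"jaw": 1},{"dx": 60,"dy": -50,"dz": -20,"roll": 0.08,"jaw": 1},{"dx": 58,"dy": -90,"dz": -15,"roll": 0.14,"jaw": 1},{"dx": 55,"dy": -130,"dz": -5,"roll": 0.2,"jaw": 1},{"dx": 50,"dy": -165,"dz": 10,"roll": 0.24,"jaw": 1},{"dx": 49,"dy": -182,"dz": 25,"roll": 0.255,"jaw": 1},{"dx": 49,"dy": -186,"dz": 36,"roll": 0.255,"jaw": 1},{"dx": 49,"dy": -186,"dz": 40,"roll": 0.255,"jaw": 1},{"dx": 49,"dy": -186,"dz": 40,"roll": 0.255,"jaw": 1}])

```text
clock: 13.28
tcp_pos: [0.4254, -0.1734, 0.0216]
eef_rot: [0.165, 0.986, -0.002, 0.002]
ft_force: [1.0, 0.7, -1.6]
gripper_width: 0.0197
```

```bash
python3 - <<'E'
from m import *
st(); to([425.3,-174.8,3],-.333+np.pi/2)
d=snapshot("scene"); crop(d,"k3",310,170,440,235,6)
t=snapshot("top")
x0,y0,x1,y1=290,140,340,190;f=up(t,x0,y0,x1,y1).astype(int);r,g,b=f[...,0],f[...,1],f[...,2]
crop(t,"k4",280,110,400,200,6)
E
```

```text
t 13.28 tcp [ 0.4254 -0.1734  0.0216] R
 [[-0.945  0.326  0.003]
 [ 0.326  0.945 -0.005]
 [-0.004 -0.004 -1.   ]] F [ 1.   0.7 -1.6] w 0.0197 q [-0.39  0.4   2.13 -0.01  0.61 -1.62]
to [425.3, -174.8, 3] -> [-0.3 -1.3 18.6] roll 0.001
```

View pics/k3.png

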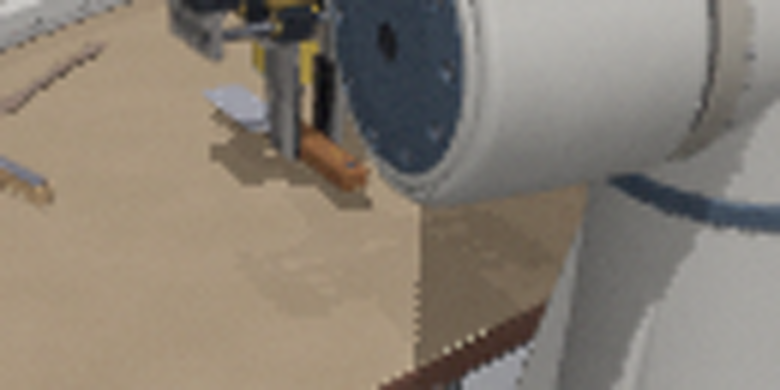

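View pics/k4.png

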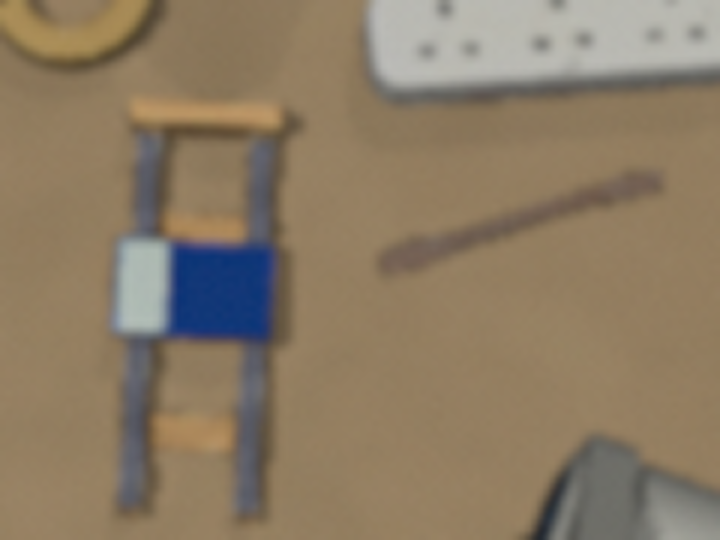

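The tile lies square on the rails and the lifter is level above its spot. Lower it and release.

Emit:
drive_tool(commands=[{"dx": 0,"dy": -1,"dz": 8,"roll": 0,"jaw": 1},{"dx": 0,"dy": -1,"dz": 14,"roll": 0,"jaw": 1},{"dx": 0,"dy": -1,"dz": 17,"roll": 0,"jaw": 1},{"dx": 0,"dy": -1,"dz": 18.5,"roll": 0,"jaw": 1},{"dx": 0,"dy": -1,"dz": 18.7,"roll": 0,"jaw": 1},{"dx": 0,"dy": -1,"dz": 18.7,"roll": 0,"jaw": 0.9},{"dx": 0,"dy": -1,"dz": 18.7,"roll": 0,"jaw": 0.7},{"dx": 0,"dy": -1,"dz": 18.7,"roll": 0,"jaw": 0.4},{"dx": 0,"dy": -1,"dz": 18.7,"roll": 0,"jaw": 0.3},{"dx": 0,"dy": -1,"dz": 18.7,"roll": 0,"jaw": 0.2}])

```text
clock: 14.62
tcp_pos: [0.4257, -0.1748, 0.0034]
eef_rot: [0.165, 0.986, -0.002, 0.002]
ft_force: [-0.3, 0.9, 1.1]
gripper_width: 0.056
```

```bash
python3 - <<'E'
from m import *
st()
t=snapshot("top")
x0,y0,x1,y1=290,140,340,190;f=up(t,x0,y0,x1,y1).astype(int);r,g,b=f[...,0],f[...,1],f[...,2]
m=(b-r>50)|((r>165)&(b>150)&(g>r)); q=rect(t,m,x0,y0,8,.024); print("tile",q[:3])
to([q[0][0],q[0][1],100],q[2])
E
```

```text
t 14.62 tcp [ 0.4257 -0.1748  0.0034] R
 [[-0.945  0.326  0.004]
 [ 0.326  0.945 -0.006]
 [-0.006 -0.004 -1.   ]] F [-0.3  0.9  1.1] w 0.056 q [-0.39  0.43  2.13 -0.01  0.57 -1.62]
tile (array([633.28045654, -13.47603226]), [np.float32(48.291763), np.float32(50.81991)], np.float32(1.4906102))
to [np.float64(633.2804565429688), np.float64(-13.476032257080078), 100] -> [-144.2  219.8  -96.7] roll -0.252
```

Emit:
drive_tool(commands=[{"dx": 0,"dy": 0,"dz": 0,"roll": 0,"jaw": 0},{"dx": 0,"dy": 0,"dz": -15,"roll": 0,"jaw": 0},{"dx": 0,"dy": 0,"dz": -50,"roll": 0,"jaw": 0},{"dx": 0,"dy": 0,"dz": -100,"roll": 0,"jaw": 0},{"dx": -20,"dy": 40,"dz": -110,"roll": 0.18,"jaw": 0},{"dx": -40,"dy": 80,"dz": -110,"roll": 0.36,"jaw": 0},{"dx": -60,"dy": 120,"dz": -110,"roll": 0.54,"jaw": 0},{"dx": -80,"dy": 150,"dz": -110,"roll": 0.72,"jaw": 0},{"dx": -80,"dy": 150,"dz": -110,"roll": 0.9,"jaw": 0},{"dx": -80,"dy": 150,"dz": -110,"roll": 1.08,"jaw": 0},{"dx": -80,"dy": 150,"dz": -110,"roll": 1.25,"jaw": 0},{"dx": -80,"dy": 150,"dz": -110,"roll": 1.32,"jaw": 0}])

```text
clock: 16.18
tcp_pos: [0.5498, -0.0584, 0.1143]
eef_rot: [0.737, 0.676, -0.0, 0.004]
ft_force: [-0.5, -0.0, 0.3]
gripper_width: 0.0921
```

```bash
python3 - <<'E'
from m import *
st()
t=snapshot("top"); crop(t,"l4",280,110,400,240,5); crop(t,"l5",155,175,275,225,6)
x0,y0,x1,y1=290,140,340,190;f=up(t,x0,y0,x1,y1).astype(int);r,g,b=f[...,0],f[...,1],f[...,2]
print(f[8*22,8*14],f[8*18,8*14])
m=(b-r>40)|((g>145)&(b>130)); q=rect(t,m,x0,y0,8,.024); print("tile",q[:3])
E
```

```text
t 16.18 tcp [ 0.5498 -0.0584  0.1143] R
 [[ 0.085  0.996  0.004]
 [ 0.996 -0.085 -0.006]
 [-0.005  0.005 -1.   ]] F [-0.5 -0.   0.3] w 0.0921 q [-0.11  0.36  1.88 -0.01  0.9  -0.02]
[167 179 171] [168 180 174]
tile (array([661.51983643, -63.56071091]), [np.float32(42.566784), np.float32(54.530403)], np.float32(-0.023758769))
```

View pics/l4.png

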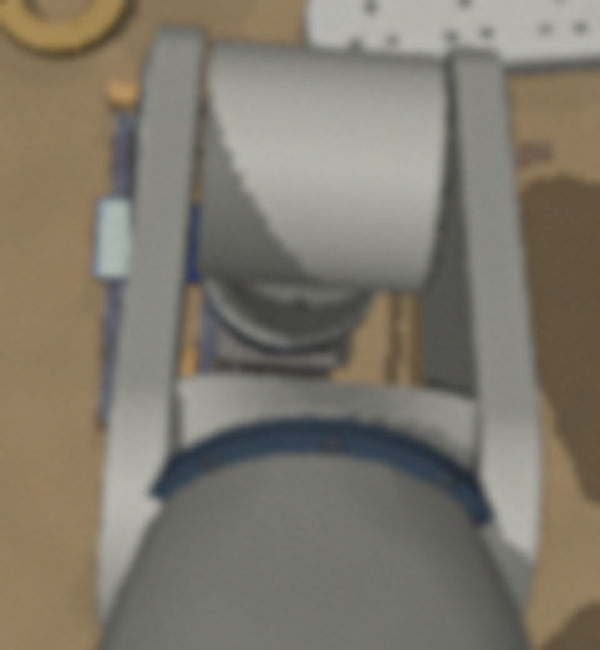

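View pics/l5.png

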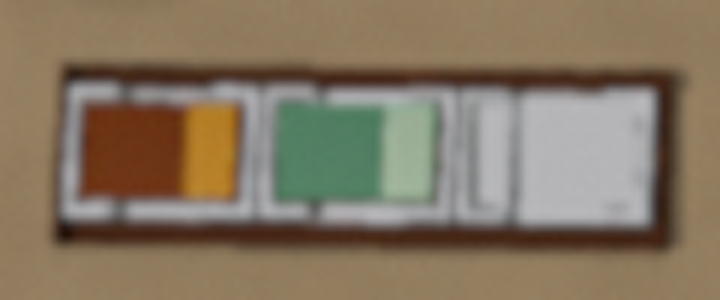

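```bash
python3 - <<'E'
from m import *
t=snapshot("top")
f=cv2.imread("pics/k4.png")[:,:,::-1].astype(int);r,g,b=f[...,0],f[...,1],f[...,2]
m=((b-r>40)|((g>150)&(b>140)));m[:200]=0;m[360:]=0;m[:,320:]=0
q=rect(t,m,280,110,6,.024); print("tile",q[:3])
x0,y0=155,175;f=up(t,155,175,275,225,6).astype(int);r,g,b=f[...,0],f[...,1],f[...,2]
cv2.imwrite("pics/z.png",cv2.resize(f[:,400:].astype(np.uint8)[:,:,::-1],None,fx=2.4,fy=2,interpolation=cv2.INTER_CUBIC))
m=(g-r>15);print("green",rect(t,m,x0,y0,6,.024)[:3])
m=(r-b>75);print("amber",rect(t,m,x0,y0,6,.024)[:3], )
m=(r<115)&(r-b>15)&(g<85)&(r-g>8);m2=m.copy();m2[:,75:260]&=True
c=[(58,66),(686,72),(672,248),(57,242)]
m=(abs(r-b)<35)&(r>105)&(g>105); m[:,:452]=0
print("holder3",rect(t,m,x0,y0,6,.022)[:3])
E
```

```text
tile (array([633.55279541, -13.20435333]), [np.float32(49.55836), np.float32(52.08427)], np.float32(1.4848052))
green (array([512.75964355, 294.20773315]), [np.float32(50.548973), np.float32(80.69622)], np.float32(1.5289553))
amber (array([515.76300049, 390.46841431]), [np.float32(46.03742), np.float32(74.399445)], np.float32(1.545098))
holder3 (array([508.19671631, 196.96572876]), [np.float32(69.01275), np.float32(101.44655)], np.float32(1.5453221))
```

View pics/z.png

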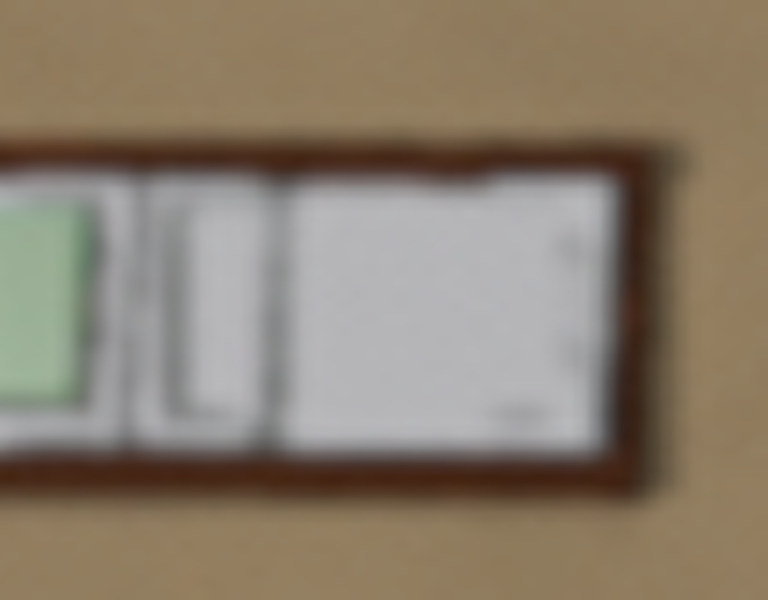

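The arm now hides part of the tile and battens in the top view. The pre-move frame gives the tile's right end at (631.3,−39.2), so its centre is at about (634.7,0.6) with yaw −0.083, consistent with the landing geometry. Moving over it.

```bash
python3 - <<'E'
from m import *
to([634.7,0.6,60],-.083);
E
```

```text
to [634.7, 0.6, 60] -> [66.1 79.5 54.2] roll 0.001
```

Emit:
drive_tool(commands=[{"dx": 25,"dy": 30,"dz": 0,"roll": 0,"jaw": 0},{"dx": 50,"dy": 60,"dz": 10,"roll": 0,"jaw": 0},{"dx": 64,"dy": 76,"dz": 30,"roll": 0,"jaw": 0},{"dx": 66,"dy": 79.5,"dz": 50,"roll": 0,"jaw": 0},{"dx": 66,"dy": 79.5,"dz": 54,"roll": 0,"jaw": 0},{"dx": 66,"dy": 79.5,"dz": 54,"roll": 0,"jaw": 0}])

```text
clock: 17.02
tcp_pos: [0.6338, -0.0001, 0.0601]
eef_rot: [0.736, 0.677, -0.001, 0.003]
ft_force: [-0.8, -0.9, -0.7]
gripper_width: 0.092
```

```bash
python3 - <<'E'
from m import *
st(); to([634.7,0.6,12.5],-.083)
d=snapshot("scene"); crop(d,"n3",240,150,360,220,6); crop(d,"n5",195,195,305,255,7)
t=snapshot("top"); crop(t,"n4",270,90,370,210,5)
E
```

```text
t 17.02 tcp [ 6.338e-01 -1.000e-04  6.010e-02] R
 [[ 0.082  0.997  0.003]
 [ 0.997 -0.082 -0.006]
 [-0.005  0.004 -1.   ]] F [-0.8 -0.9 -0.7] w 0.092 q [ 0.    0.54  1.73 -0.01  0.87  0.09]
to [634.7, 0.6, 12.5] -> [ 1.   0.7 47.6] roll 0.001
```

View pics/n3.png

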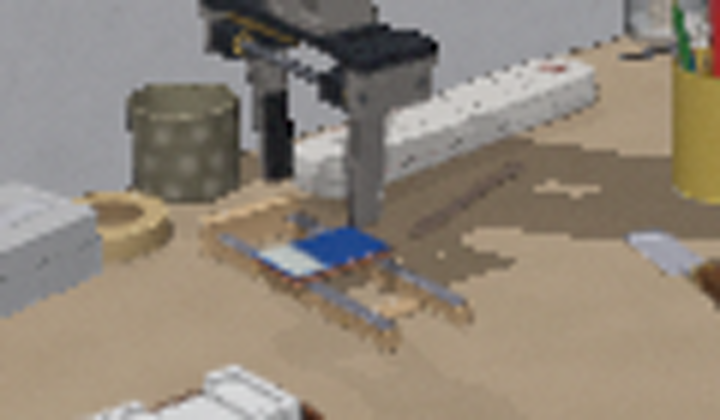

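View pics/n5.png

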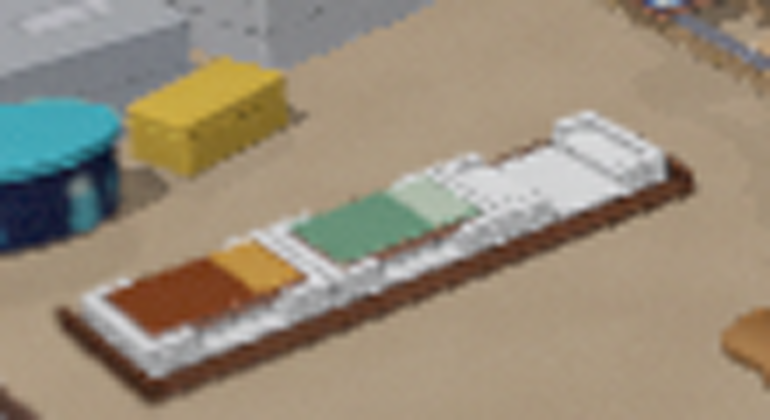

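View pics/n4.png

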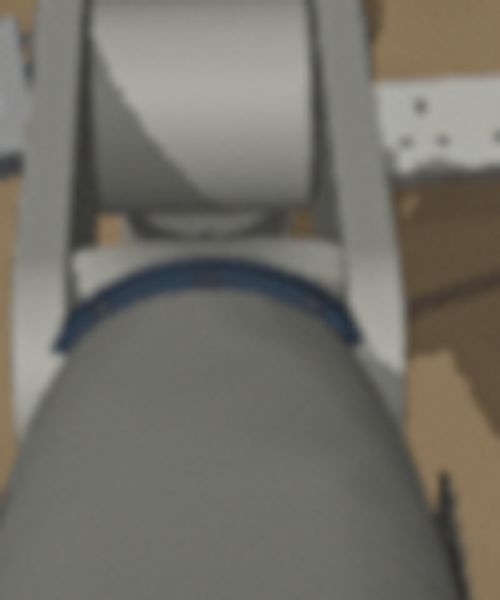

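The scene view shows the open fingers straddling the tile, with the far finger at (275,120) and the near one at (365,190) in the crop. The empty pocket at (560,180) is clear. Descend and grip.

Emit:
drive_tool(commands=[{"dx": 1,"dy": 0.7,"dz": 15,"roll": 0,"jaw": 0},{"dx": 1,"dy": 0.7,"dz": 30,"roll": 0,"jaw": 0},{"dx": 1,"dy": 0.7,"dz": 42,"roll": 0,"jaw": 0},{"dx": 1,"dy": 0.7,"dz": 47.5,"roll": 0,"jaw": 0},{"dx": 1,"dy": 0.7,"dz": 47.5,"roll": 0,"jaw": 0}])

```text
clock: 17.75
tcp_pos: [0.6353, 0.0007, 0.0128]
eef_rot: [0.736, 0.677, -0.0, 0.003]
ft_force: [0.4, 0.4, -0.4]
gripper_width: 0.0919
```

```bash
python3 - <<'E'
from m import *
st(); to([634.7,0.6,12.5],-.083)
E
```

```text
t 17.75 tcp [0.6353 0.0007 0.0128] R
 [[ 0.082  0.997  0.004]
 [ 0.997 -0.082 -0.006]
 [-0.005  0.004 -1.   ]] F [ 0.4  0.4 -0.4] w 0.0919 q [ 0.    0.61  1.74 -0.01  0.79  0.09]
to [634.7, 0.6, 12.5] -> [-0.1 -0.6  0.3] roll 0.001
```

Closing gradually on the 50 mm width (jaw about 0.46).

Emit:
drive_tool(commands=[{"dx": 0,"dy": -0.5,"dz": 0,"roll": 0,"jaw": 0.2},{"dx": 0,"dy": -0.5,"dz": 0,"roll": 0,"jaw": 0.35},{"dx": 0,"dy": -0.5,"dz": 0,"roll": 0,"jaw": 0.4},{"dx": 0,"dy": -0.5,"dz": 0,"roll": 0,"jaw": 0.45},{"dx": 0,"dy": -0.5,"dz": 0,"roll": 0,"jaw": 0.55},{"dx": 0,"dy": -0.5,"dz": 0,"roll": 0,"jaw": 0.7},{"dx": 0,"dy": -0.5,"dz": 0,"roll": 0,"jaw": 0.8},{"dx": 0,"dy": -0.5,"dz": 0,"roll": 0,"jaw": 0.8}])

```text
clock: 18.75
tcp_pos: [0.6348, 0.0007, 0.0129]
eef_rot: [0.736, 0.677, -0.0, 0.004]
ft_force: [-0.7, 0.7, 3.4]
gripper_width: 0.0494
```

```bash
python3 - <<'E'
from m import *
st()
t=snapshot("top"); 
# profile along the holder centre line in world y on plane z=.022
ys=np.arange(.255,.13,-.0015)
for x in(.490,.508,.525):
    uv=proj(t,np.c_[np.full(len(ys),x)+ (ys-.2)*.026,ys,np.full(len(ys),.022)]).astype(np.float32)
    v=cv2.remap(t["frame"],uv[:,0],uv[:,1],cv2.INTER_CUBIC)[:,0].mean(-1)
    print(x,' '.join(f"{y*1e3:.0f}:{a:.0f}" for y,a in zip(ys,v)))
xs=np.arange(.46,.56,.0015)
for y in(.16,.19,.235):
    uv=proj(t,np.c_[xs,np.full(len(xs),y)-(xs-.51)*.026,np.full(len(xs),.022)]).astype(np.float32)
    v=cv2.remap(t["frame"],uv[:,0],uv[:,1],cv2.INTER_CUBIC)[:,0].mean(-1)
    print(y,' '.join(f"{y*1e3:.0f}:{a:.0f}" for y,a in zip(xs,v)))
E
```

```text
t 18.75 tcp [0.6348 0.0007 0.0129] R
 [[ 0.082  0.997  0.004]
 [ 0.997 -0.082 -0.006]
 [-0.005  0.005 -1.   ]] F [-0.7  0.7  3.4] w 0.0494 q [ 0.    0.6   1.75 -0.01  0.79  0.09]
0.49 255:108 254:122 252:139 250:144 249:142 248:132 246:128 244:137 243:145 242:148 240:142 238:128 237:120 236:123 234:136 232:149 231:162 229:165 228:167 226:168 225:168 223:168 222:162 220:154 219:138 217:123 216:116 214:122 213:135 211:149 210:162 208:165 207:167 205:166 204:166 202:165 201:165 199:165 198:165 196:166 195:166 193:165 192:165 190:165 189:165 187:165 186:165 184:166 183:166 181:165 180:165 178:165 177:165 175:166 174:166 172:166 171:166 169:165 168:165 166:167 165:167 163:166 162:166 160:167 159:166 157:165 156:163 154:159 153:152 151:141 150:122 148:103 147:83 145:74 144:74 142:82 141:87 139:91 138:94 136:96 135:97 133:97 132:97 130:97
0.508 255:103 254:108 252:120 250:133 249:143 248:140 246:138 244:140 243:142 242:143 240:138 238:126 237:121 236:124 234:136 232:150 231:162 229:165 228:167 226:167 225:166 223:167 222:163 220:156 219:144 217:132 216:126 214:129 213:139 211:151 210:162 20
[... 1946 characters left out ...]
66 526:166 528:165 529:165 531:166 532:166 534:166 535:163 537:159 538:147 540:133 541:107 543:85 544:60 546:46 547:40 549:45 550:58 552:70 553:87 555:98 556:108 558:110 559:112
0.235 460:99 462:87 463:75 464:59 466:51 468:42 469:39 471:40 472:48 474:67 475:87 477:112 478:128 480:141 481:142 483:137 484:128 486:122 487:121 489:121 490:123 492:123 493:124 495:124 496:124 498:125 499:126 501:126 502:126 504:127 505:128 507:128 508:128 510:128 511:128 513:129 514:130 516:129 517:130 519:130 520:131 522:132 523:133 525:134 526:135 528:136 529:137 531:138 532:138 534:137 535:136 537:139 538:141 540:141 541:135 543:117 544:96 546:70 547:50 549:41 550:47 552:59 553:73 555:90 556:100 558:109 559:111
```

Gripped at 49.4 mm. Lifting, and refining the pocket's yaw with line fits.

Emit:
drive_tool(commands=[{"dx": 0,"dy": 0,"dz": -5,"roll": 0,"jaw": 0.8},{"dx": 0,"dy": 0,"dz": -15,"roll": 0,"jaw": 0.8},{"dx": 0,"dy": 0,"dz": -35,"roll": 0,"jaw": 0.8},{"dx": 0,"dy": 0,"dz": -55,"roll": 0,"jaw": 0.8},{"dx": 0,"dy": 0,"dz": -60,"roll": 0,"jaw": 0.8}])

```text
clock: 19.42
tcp_pos: [0.636, 0.0011, 0.0755]
eef_rot: [0.736, 0.677, 0.001, 0.005]
ft_force: [-0.4, -0.3, -0.3]
gripper_width: 0.0499
```

```bash
python3 - <<'E'
from m import *
st()
t=snapshot("top"); 
# outer white/brown edges of holders along x at many y
lo=[];hi=[]
for y in np.arange(.155,.425,.004):
    xs=np.arange(.455,.57,.0005)
    uv=proj(t,np.c_[xs,np.full(len(xs),y),np.full(len(xs),.022)]).astype(np.float32)
    v=cv2.remap(t["frame"],uv[:,0],uv[:,1],cv2.INTER_CUBIC)[:,0].mean(-1)
    # brown minima
    i=np.argmin(v[:50]); j=150+np.argmin(v[150:]); lo.append(( y,xs[i])); hi.append((y,xs[j]))
for n,a in(("lo",lo),("hi",hi)):
    a=np.array(a); 
    for _ in range(3):
        p=np.polyfit(a[:,0],a[:,1],1); r=a[:,1]-np.polyval(p,a[:,0]); a=a[abs(r)<max(.0015,2*r.std())]
    print(n,p,len(a),r.std(),np.polyval(p,.197))
V=t["view"];print("cam",-V[:3,:3].T@V[:3,3])
d=snapshot("scene"); crop(d,"p3",240,150,360,220,6)
E
```

```text
t 19.43 tcp [0.636  0.0011 0.0755] R
 [[ 0.082  0.997  0.008]
 [ 0.997 -0.082 -0.006]
 [-0.005  0.008 -1.   ]] F [-0.4 -0.3 -0.3] w 0.0499 q [ 0.    0.52  1.72 -0.01  0.89  0.09]
lo [0.03769255 0.45995684] 67 0.0004889373270997 0.46738227312634684
hi [0.03613248 0.54006507] 68 0.0006699424837745584 0.5471831650570678
cam [0.35342962 0.00359465 1.15418072]
```

View pics/p3.png

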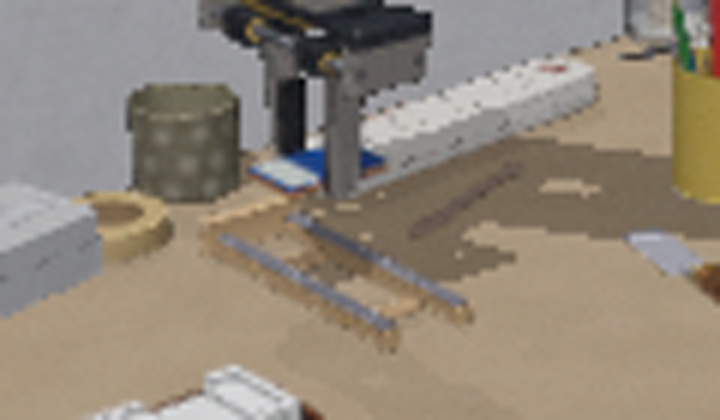

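The tile is held clear with its glaze up. I'll do one more profile along the tray for the pocket's y.

```bash
python3 - <<'E'
from m import *
t=snapshot("top")
ys=np.arange(.455,.13,-.001)
for off in(-.0305,.0305):
    x0=np.array([.5092+off+(y-.197)*.037 for y in ys])
    uv=proj(t,np.c_[x0,ys,np.full(len(ys),.022)]).astype(np.float32)
    v=cv2.remap(t["frame"],uv[:,0],uv[:,1],cv2.INTER_CUBIC)[:,0].astype(float).mean(-1)
    g=np.gradient(v)
    from scipy.signal import find_peaks
    p,_=find_peaks(-v,prominence=8); print(off,"dark",[(round(ys[i]*1e3),round(v[i])) for i in p])
    p,_=find_peaks(abs(g),height=5,distance=3); print("edges",[(round(ys[i]*1e3),round(g[i],1)) for i in p])
E
```

```text
-0.0305 dark [(444, 86), (412, 104), (344, 133), (315, 103), (246, 128), (218, 117), (149, 51)]
edges [(446, np.float64(-6.5)), (440, np.float64(13.8)), (416, np.float64(-9.5)), (408, np.float64(11.5)), (347, np.float64(-7.7)), (341, np.float64(5.8)), (318, np.float64(-9.3)), (312, np.float64(11.2)), (248, np.float64(-7.2)), (244, np.float64(7.7)), (221, np.float64(-7.3)), (214, np.float64(11.2)), (154, np.float64(-18.0)), (146, np.float64(8.5))]
0.0305 dark [(442, 83), (410, 86), (372, 119), (342, 122), (312, 95), (243, 123), (215, 104), (178, 125), (141, 36)]
edges [(444, np.float64(-8.2)), (439, np.float64(13.2)), (414, np.float64(-11.3)), (406, np.float64(7.0)), (366, np.float64(6.0)), (345, np.float64(-6.8)), (340, np.float64(5.3)), (315, np.float64(-9.3)), (309, np.float64(7.7)), (246, np.float64(-6.7)), (241, np.float64(6.0)), (219, np.float64(-7.2)), (211, np.float64(6.2)), (145, np.float64(-17.5)), (136, np.float64(9.0))]
```

```bash
python3 - <<'E'
from m import *
d=snapshot("scene"); crop(d,"q5",255,205,300,232,17)
P=[]
# expected corners of pocket & holder for candidate centre
for cy in(.194,.197,.200):
    c=np.array([.5092-.037*(.197-cy)*0,cy]); u=np.array([np.cos(-.037),np.sin(-.037)]);w=np.array([-u[1],u[0]])
    for z in(.016,.022):
        q=proj(d,[[*(c+sx*.027*u+sy*.042*w),z] for sx,sy in((1,1),(1,-1),(-1,-1),(-1,1))])
        print(cy,z,((q-[255,205]+.5)*17).round(0).tolist())
E
```

```text
0.194 0.016 [[89.0, 256.0], [417.0, 136.0], [567.0, 221.0], [236.0, 347.0]]
0.194 0.022 [[87.0, 230.0], [415.0, 111.0], [566.0, 195.0], [234.0, 321.0]]
0.197 0.016 [[77.0, 261.0], [406.0, 140.0], [556.0, 225.0], [224.0, 352.0]]
0.197 0.022 [[75.0, 235.0], [404.0, 115.0], [555.0, 200.0], [222.0, 326.0]]
0.2 0.016 [[65.0, 265.0], [395.0, 145.0], [545.0, 230.0], [212.0, 357.0]]
0.2 0.022 [[63.0, 240.0], [393.0, 119.0], [544.0, 204.0], [210.0, 331.0]]
```

View pics/q5.png

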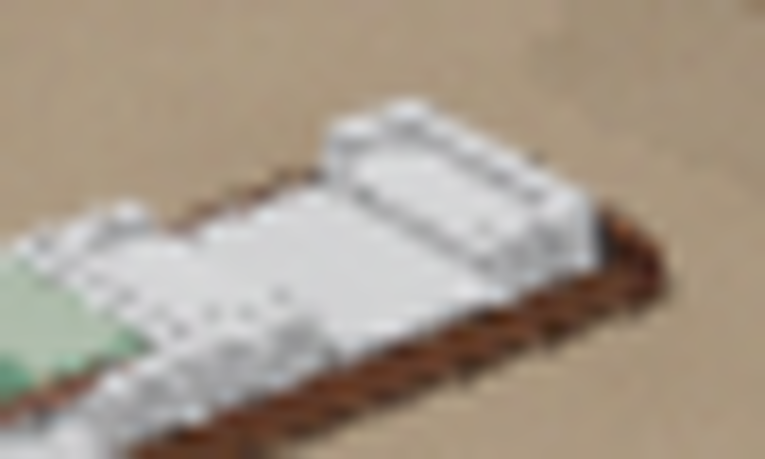

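```bash
python3 - <<'E'
from m import *
t=snapshot("top")
f=cv2.imread("pics/k4.png")[:,:,::-1].astype(float)
v=f[262:312].mean(0)  # rows of the tile
print([(c,v[c].round(0).tolist()) for c in range(100,130,3)],[(c,v[c].round(0).tolist()) for c in range(262,286,3)])
for c in(116,272): print(c,plane(t,[[(c+.5)/6-.5+280,(287.5)/6-.5+110]],.024).round(4))
to([509.2,197,60],-.037)
E
```

```text
[(100, [148.0, 126.0, 95.0]), (103, [146.0, 124.0, 94.0]), (106, [140.0, 120.0, 96.0]), (109, [133.0, 117.0, 100.0]), (112, [129.0, 121.0, 114.0]), (115, [129.0, 130.0, 128.0]), (118, [139.0, 148.0, 149.0]), (121, [153.0, 164.0, 163.0]), (124, [167.0, 179.0, 176.0]), (127, [172.0, 184.0, 179.0])] [(262, [23.0, 56.0, 119.0]), (265, [31.0, 57.0, 117.0]), (268, [47.0, 62.0, 111.0]), (271, [62.0, 67.0, 104.0]), (274, [79.0, 75.0, 92.0]), (277, [89.0, 79.0, 81.0]), (280, [99.0, 85.0, 71.0]), (283, [102.0, 87.0, 67.0])]
116 [[0.6356 0.0387 0.024 ]]
272 [[ 0.6337 -0.0397  0.024 ]]
to [509.2, 197, 60] -> [ 185.1 -140.7   10.9] roll -0.045
```

Emit:
drive_tool(commands=[{"dx": 20,"dy": -15,"dz": -5,"roll": 0,"jaw": 0.8},{"dx": 50,"dy": -38,"dz": -5,"roll": 0,"jaw": 0.8},{"dx": 85,"dy": -65,"dz": -5,"roll": -0.02,"jaw": 0.8},{"dx": 120,"dy": -91,"dz": -5,"roll": -0.03,"jaw": 0.8},{"dx": 150,"dy": -114,"dz": 0,"roll": -0.045,"jaw": 0.8},{"dx": 172,"dy": -131,"dz": 10,"roll": -0.045,"jaw": 0.8},{"dx": 183,"dy": -139,"dz": 22,"roll": -0.045,"jaw": 0.8},{"dx": 185,"dy": -141,"dz": 30,"roll": -0.045,"jaw": 0.8},{"dx": 185,"dy": -141,"dz": 30,"roll": -0.045,"jaw": 0.8},{"dx": 185,"dy": -141,"dz": 30,"roll": -0.045,"jaw": 0.8}])

```text
clock: 20.92
tcp_pos: [0.5095, 0.1963, 0.041]
eef_rot: [0.721, 0.693, -0.001, 0.003]
ft_force: [0.3, -0.1, -1.2]
gripper_width: 0.0495
```

```bash
python3 - <<'E'
from m import *
st(); to([509.2,197,13],-.037)
d=snapshot("scene"); crop(d,"r5",240,190,310,235,11)
c=np.array([.5092,.197]); u=np.array([np.cos(-.037),np.sin(-.037)]);w=np.array([-u[1],u[0]])
z=manip.sense()["tcp_pos"][2]+.0111
q=proj(d,[[*(c+sx*.025*u+sy*.040*w),z] for sx,sy in((1,1),(1,-1),(-1,-1),(-1,1))]); print("expected tile top corners",((q-[240,190]+.5)*11).round(0).tolist())
E
```

```text
t 20.93 tcp [0.5095 0.1963 0.041 ] R
 [[ 0.038  0.999  0.003]
 [ 0.999 -0.038 -0.006]
 [-0.006  0.004 -1.   ]] F [ 0.3 -0.1 -1.2] w 0.0495 q [ 0.37  0.46  1.93 -0.01  0.75  0.41]
to [509.2, 197, 13] -> [ 0.9 -0.4 28. ] roll -0.001
expected tile top corners [[215.0, 233.0], [420.0, 161.0], [511.0, 210.0], [304.0, 286.0]]
```

View pics/r5.png

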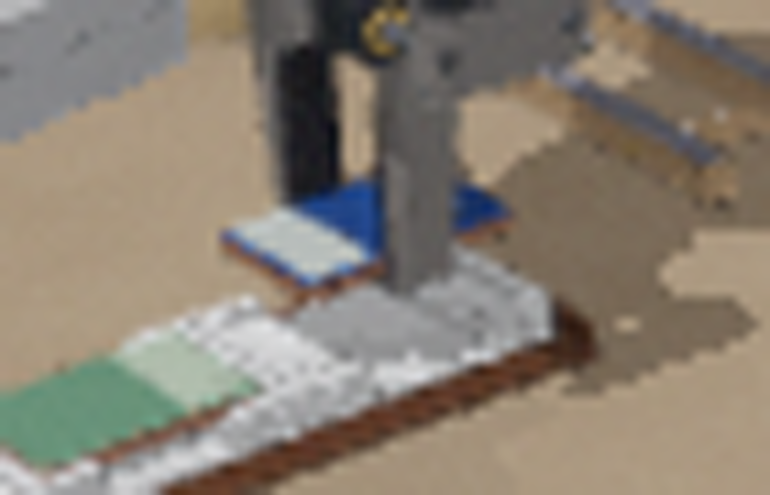

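The tile hangs over the pocket. Its corners are within about half a pixel of expected: (220,236), (310,283) and (513,212) in the crop. Descend slowly.

Emit:
drive_tool(commands=[{"dx": 0.9,"dy": -0.4,"dz": 8,"roll": 0,"jaw": 0.8},{"dx": 0.9,"dy": -0.4,"dz": 15,"roll": 0,"jaw": 0.8},{"dx": 0.9,"dy": -0.4,"dz": 19,"roll": 0,"jaw": 0.8},{"dx": 0.9,"dy": -0.4,"dz": 22,"roll": 0,"jaw": 0.8},{"dx": 0.9,"dy": -0.4,"dz": 24,"roll": 0,"jaw": 0.8},{"dx": 0.9,"dy": -0.4,"dz": 24,"roll": 0,"jaw": 0.8}])

```text
clock: 21.72
tcp_pos: [0.5093, 0.1971, 0.017]
eef_rot: [0.721, 0.693, -0.001, 0.003]
ft_force: [-0.3, 0.4, -0.6]
gripper_width: 0.0493
```

```bash
python3 - <<'E'
from m import *
st(); to([509.2,197,13],-.037)
d=snapshot("scene"); crop(d,"s5",240,190,310,235,11)
E
```

```text
t 21.73 tcp [0.5093 0.1971 0.017 ] R
 [[ 0.038  0.999  0.004]
 [ 0.999 -0.038 -0.006]
 [-0.006  0.004 -1.   ]] F [-0.3  0.4 -0.6] w 0.0493 q [ 0.37  0.5   1.94 -0.01  0.7   0.42]
to [509.2, 197, 13] -> [-0.1 -0.1  4. ] roll -0.001
```

View pics/s5.png

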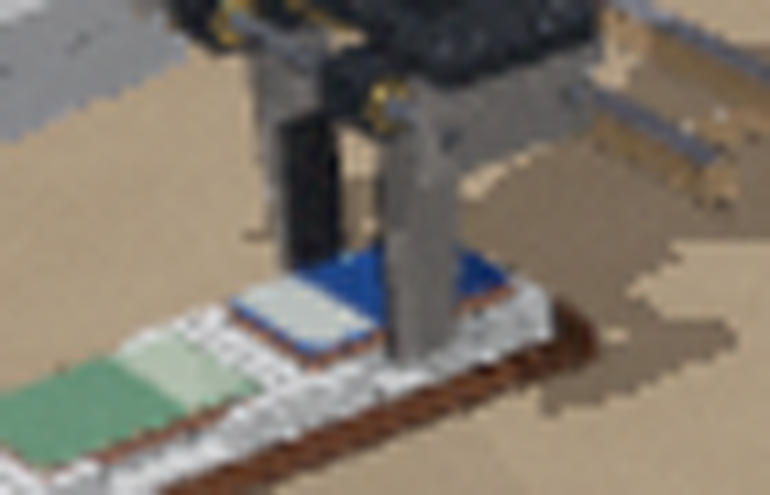

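The tile underside is at about 20 mm, already below the wall tops (22 mm), with no contact force. Lowering the last 4 mm.

Emit:
drive_tool(commands=[{"dx": 0,"dy": 0,"dz": 1.5,"roll": 0,"jaw": 0.8},{"dx": 0,"dy": 0,"dz": 3,"roll": 0,"jaw": 0.8},{"dx": 0,"dy": 0,"dz": 4,"roll": 0,"jaw": 0.8},{"dx": 0,"dy": 0,"dz": 4.3,"roll": 0,"jaw": 0.8},{"dx": 0,"dy": 0,"dz": 4.3,"roll": 0,"jaw": 0.8}])

```text
clock: 22.4
tcp_pos: [0.5093, 0.1971, 0.0129]
eef_rot: [0.721, 0.693, -0.001, 0.003]
ft_force: [-0.9, 0.4, 2.0]
gripper_width: 0.0495
```

```bash
python3 - <<'E'
from m import *
st()
d=snapshot("scene"); crop(d,"u5",240,190,310,235,11)
E
```

```text
t 22.4 tcp [0.5093 0.1971 0.0129] R
 [[ 0.038  0.999  0.004]
 [ 0.999 -0.038 -0.006]
 [-0.005  0.004 -1.   ]] F [-0.9  0.4  2. ] w 0.0495 q [ 0.37  0.51  1.94 -0.01  0.69  0.42]
```

View pics/u5.png

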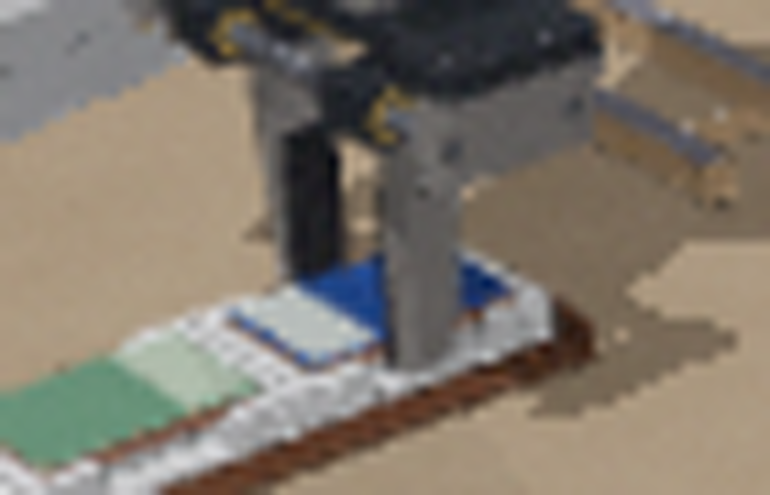

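Seated at the same TCP height as on the battens (12.9 mm), with light contact of about 2–3 N. Open gently and rise.

Emit:
drive_tool(commands=[{"dx": 0,"dy": 0,"dz": 0,"roll": 0,"jaw": 0.4},{"dx": 0,"dy": 0,"dz": 0,"roll": 0,"jaw": 0.35},{"dx": 0,"dy": 0,"dz": 0,"roll": 0,"jaw": 0.3},{"dx": 0,"dy": 0,"dz": 0,"roll": 0,"jaw": 0.25},{"dx": 0,"dy": 0,"dz": 0,"roll": 0,"jaw": 0.25},{"dx": 0,"dy": 0,"dz": -8,"roll": 0,"jaw": 0.25},{"dx": 0,"dy": 0,"dz": -30,"roll": 0,"jaw": 0.2},{"dx": 0,"dy": 0,"dz": -70,"roll": 0,"jaw": 0.2},{"dx": 0,"dy": 0,"dz": -120,"roll": 0,"jaw": 0.2},{"dx": -60,"dy": 0,"dz": -150,"roll": 0,"jaw": 0.2},{"dx": -120,"dy": -20,"dz": -170,"roll": 0,"jaw": 0.2},{"dx": -180,"dy": -40,"dz": -190,"roll": 0,"jaw": 0.2}])

```text
clock: 23.95
tcp_pos: [0.4652, 0.0291, 0.2014]
eef_rot: [0.72, 0.694, -0.0, 0.004]
ft_force: [1.3, -1.0, 0.3]
gripper_width: 0.0734
```

```bash
python3 - <<'E'
from m import *
st()
d=snapshot("scene"); crop(d,"v5",240,190,310,235,11); crop(d,"v6",180,130,420,280,3)
t=snapshot("top"); crop(t,"v4",155,120,455,260,2.6)
x0,y0=155,175;f=up(t,155,175,275,225,6).astype(int);r,g,b=f[...,0],f[...,1],f[...,2]
print("blue",rect(t,b-r>40,x0,y0,6,.024)[:3])
E
```

```text
t 23.95 tcp [0.4652 0.0291 0.2014] R
 [[ 0.038  0.999  0.005]
 [ 0.999 -0.038 -0.006]
 [-0.006  0.005 -1.   ]] F [ 1.3 -1.   0.3] w 0.0734 q [ 0.06  0.12  1.98 -0.01  1.04  0.11]
blue (array([509.87106323, 198.17271423]), [np.float32(22.573483), np.float32(46.248592)], np.float32(-0.04341197))
```

View pics/v5.png

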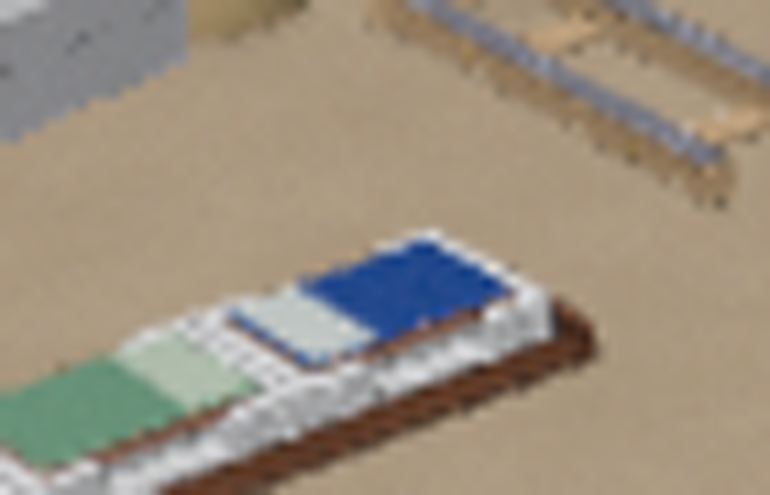

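View pics/v4.png

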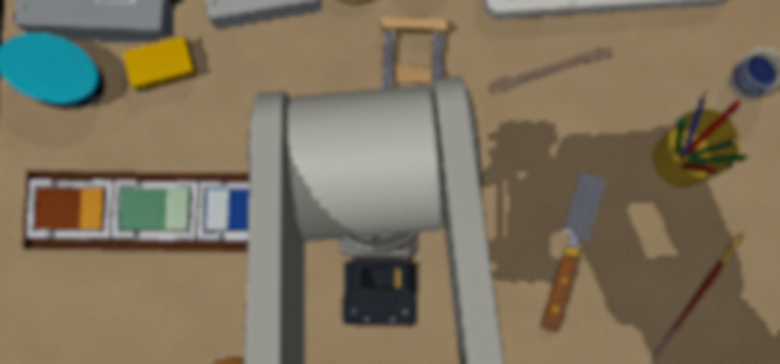

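View pics/v6.png

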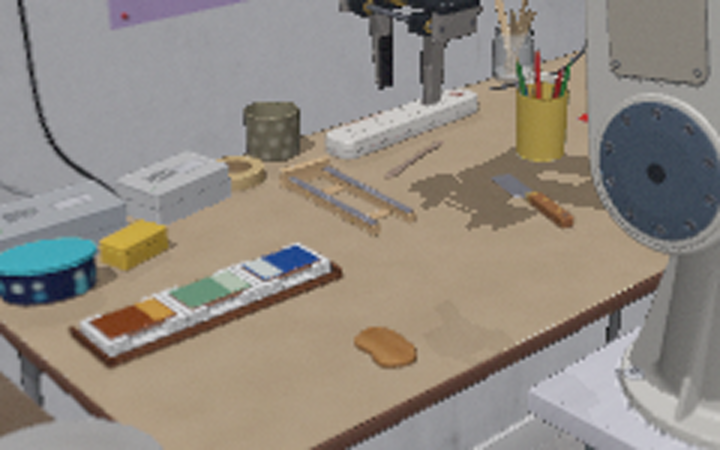

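Tile is in the holder glaze-up, the lifter is flat on the table, and the bystanders look unmoved. I'll move the arm aside for one clear check.

Emit:
drive_tool(commands=[{"dx": -60,"dy": 0,"dz": 0,"roll": 0,"jaw": 0.2},{"dx": -120,"dy": 0,"dz": 0,"roll": 0,"jaw": 0.2},{"dx": -160,"dy": 0,"dz": 0,"roll": 0,"jaw": 0.2},{"dx": -160,"dy": 0,"dz": 0,"roll": 0,"jaw": 0.2},{"dx": -160,"dy": 0,"dz": 0,"roll": 0,"jaw": 0.2}])

```text
clock: 24.68
tcp_pos: [0.458, -0.1324, 0.2033]
eef_rot: [0.722, 0.692, -0.0, 0.004]
ft_force: [0.3, 0.4, -0.6]
gripper_width: 0.0734
```

```bash
python3 - <<'E'
from m import *
st()
t=snapshot("top"); crop(t,"w4",155,170,275,230,6)
x0,y0=155,175;f=up(t,155,175,275,225,6).astype(int);r,g,b=f[...,0],f[...,1],f[...,2]
print("blue",rect(t,b-r>40,x0,y0,6,.024)[:3])
d=snapshot("scene")
c=np.array([.5093,.1966]); u=np.array([np.cos(-.037),np.sin(-.037)]);w=np.array([-u[1],u[0]])
for z in(.024,.030):
    q=proj(d,[[*(c+sx*.025*u+sy*.040*w),z] for sx,sy in((1,1),(1,-1),(-1,-1),(-1,1))]); print(z,((q-[240,190]+.5)*11).round(0).tolist())
E
```

```text
t 24.68 tcp [ 0.458  -0.1324  0.2033] R
 [[ 0.042  0.999  0.006]
 [ 0.999 -0.042 -0.006]
 [-0.006  0.006 -1.   ]] F [ 0.3  0.4 -0.6] w 0.0734 q [-0.28  0.13  1.96 -0.    1.05 -0.24]
blue (array([509.34613037, 182.93562317]), [np.float32(48.152527), np.float32(52.615032)], np.float32(1.4987446))
0.024 [[222.0, 311.0], [426.0, 237.0], [516.0, 288.0], [311.0, 366.0]]
0.03 [[221.0, 295.0], [425.0, 221.0], [515.0, 272.0], [309.0, 349.0]]
```

View pics/w4.png

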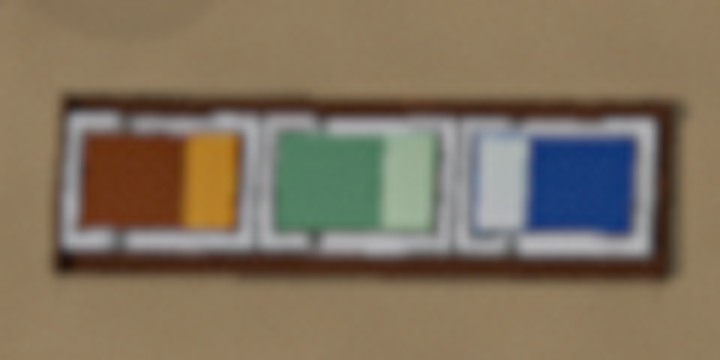

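The tile's top corners in the scene view, (228,315), (425,240), (515,290) and (320,365), match a top height of 24 mm rather than 30 mm, so it is fully seated. Handing in.

```bash
python3 - <<'E'
from plant import job
print(job.hand_in())
E
```

```text
the job is handed in; nothing more can be done
None
```

The blue tile is in the empty white holder, glaze up and fully seated, and the job is handed in at about 25 s of the 72 s allowed.

- **Turning:** I slid the steel lifter between the battens under the tile's near long edge and raised it in an arc about the far edge. The tile stopped upright on its 8 mm edge, so I pushed it gently past balance, and it came down flat on both battens, glaze up.
- **Lifter:** I laid it flat on the table where it had started and let go.
- **Placing:** I gripped the tile across its short side (49.5 mm between the fingers), carried it to the tray, lowered it into the holder with about 2 N of contact and released it.

**Last checks:**
- The gripper was at the same height when setting the tile down as when picking it up (12.9 mm), and the batten tops and the holder seat are both 16 mm high.
- In the scene view the tile's corners match a top height of 24 mm, not the 30 mm it would show if it were sitting on the corner walls.
- The top view shows the tile within the holder's walls.
- The lifter and the other things on the table look unmoved, though I judged them only by eye.
- One disagreement: the rectangle fit to the blue area read the tile's yaw about 0.035 rad off the tray's. I put that down to blur, as the tile looks straight in the picture.

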